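# Load the transport rack with the green-capped strips and lock it

## Robot

A 6-joint arm with a two-finger parallel gripper is mounted at the origin on a cart in front of the work surface, level with it; the furniture and walls round the work are solid. World frame = base frame: x ahead of the robot, y to its left, z up, the work surface at z = 0. Lengths are in m, angles in degrees, forces in N, time in s.
With the tool pointing down it reaches from about 0.4 to 0.925 m from the base axis. Payload 12.5 kg.
Tool frame: the origin (TCP) lies midway between the tips of the shut fingers; the grasp point (between the pads) lies 19 mm behind it; x points along the fingers, z is the direction in which the jaws open and shut, and the axes are right-handed (so a half turn about x gives the same grasp; the last joint's range is limited). The gripper opens to 95 mm and grips with 3 to 60 N. Pads are 20 mm wide; open, the fingers measure 119 mm over their backs; the gripper's body (75 mm by 180 mm) begins 59 mm behind the grasp point.
Start: joints at [-75.894, 28.126, 89.318, -0, 62.55, -6.05], TCP at [0.215, -0.587, 0.215] pointing down, gripper open.
Joint ranges: [-177.58, 177.58], [-47.91, 125.51], [2.72, 160], [-65.01, 245.01], [3.68, 167.84], [-153.87, 153.87]. Speed limits (degrees/s): [127.2, 127.2, 159.86, 180, 180, 180].

## Interface

Orientations are given as [roll, pitch, yaw] about the fixed x, y, z axes, in that order (R = Rz(yaw) Ry(pitch) Rx(roll)).
In Python, from plant import * gives the robot as it stands.
- The arm moves only by the tool jog_arm, never from a script. Its argument "increments" is a list of rows, each a list of 3 entries, a list of its own where there are three numbers: the closure, from -1 (fully open) to 1 (shut), then the shift along the tool's x, y, z in cm, then the turn about the tool's x in rad. In form: [[jaw, [tx, ty, tz], twist], ...]. A call has 1 to 12 rows; each row shifts and turns the pose as measured when the row begins, along the tool's axes as they then stand; what a row does not reach is not made up. A row lasts 1/10 s, in which the tool goes at most 50 mm and 8.59 degrees, less where a joint would pass 70% of its speed; a pose out of reach is approached as far as the arm can. A call is refused whole if a number of a shift passes 5 or a number of a turn 0.15, either way. A call with a gripper value outside its range is refused whole. The fingers move at their own pace and stop on an object; "newtons" is the grip in N (left out, the last holds). Time passes only in rows, so rows that do not move let the fingers close. It gives the time, the measured TCP pose, the force and the opening at its end, in the units of the state.
- sense(): the state, without advancing time (a new reading comes with each control period).
- get_image(name): name is "side" or "top"; returns a dict with "color" (384x512x3 uint8, blue, green, red), "range_z" (384x512 float32, m along the optical axis (not along the pixel's ray), 0 where there is no reading), "K" (3x3 intrinsics, pixels), "k1" (the pictures are not rectified: a ray, as slopes to the right and down, at radius r is drawn at 1 + k1 r^2 times it, then the intrinsics apply), "rvec" (rotation vector, rad) and "tvec" (3), from world to camera coordinates, as OpenCV has them. Camera axes: x right, y down, z forward; pixel columns grow to the right and rows downward; lengths in m; the calibration is good to about 2 mm. A picture is of the moment at which its call begins.
- job_done(): hands the job in, once; it reports no verdict.
Trained networks look in a picture, given as the dict that the camera call returned (one of the last four; its "shot" number tells which), for a name from the list of things; names that differ only in an ending like _2 or _b are one class to them, and where a whole thing is asked for, a point or a joint stands for the part that bears it (a point fixed in the world has none). Each returns a list of dicts, best first, with "p" (0 to 1); they miss things now and then, are a little off and sometimes report something else, mostly with a low value. They report only what shows in the picture. A call takes as long as a camera call.
- masks_of(query, picture): "pixels" (384x512 bool, what is visible of it) and "rect" ([centre column, centre row, width, height] in pixels, round what is visible of it).
The state is a dict: "clock": time; "joints": joint angles; "dq": joint speeds; "joint_torque": joint torques, N m; "eef_pos": TCP position; "tool_rot": TCP orientation; "contact_force": force on the tool from outside, world axes, zero at the start; "ft_torque": the same for the moment, N m; "grip_width": finger opening in m.
Only numpy, scipy, OpenCV 4.12 (cv2) and the standard library are available. Lean on these libraries where they do the work, as an engineer would, in place of code of your own. Each camera call takes 0.05 s, during which the arm holds its last target.

## Task

Get the strip rack ready to be carried away: stand the three green-capped strips in its three notches, one in each, all with the green cap at the rack's green-marked end, and then lay the aluminium keeper bar across them, down in the slots of the two metal posts, so that no strip can jump out. The red-capped strip is for rework: lay it in the red tray, not in the rack.

Things in the scene. Friction and masses are not known exactly. Their poses are not given: they have to be found in the camera images.
- strip_1: Black rail strip standing on edge, loose, 30 g: 210 mm long (y), 15 mm high, 10 mm wide over the tabs on its top, 7 mm below them; a cap 12 mm wide, 20 mm long at each end: GREEN cap at the -y end, black at the +y end. Origin: centre of the underside, z up. Grip across x at the middle.
- strip_2: Black rail strip standing on edge, loose, 30 g: 210 mm long (y), 15 mm high, 10 mm wide over the tabs on its top, 7 mm below them; a cap 12 mm wide, 20 mm long at each end: GREEN cap at the -y end, black at the +y end. Origin: centre of the underside, z up. Grip across x at the middle.
- strip_4: Black rail strip standing on edge, loose, 30 g: 210 mm long (y), 15 mm high, 10 mm wide over the tabs on its top, 7 mm below them; a cap 12 mm wide, 20 mm long at each end: GREEN cap at the -y end, black at the +y end. Origin: centre of the underside, z up. Grip across x at the middle.
- strip_3: Black rail strip standing on edge, loose, 30 g: 210 mm long (y), 15 mm high, 10 mm wide over the tabs on its top, 7 mm below them; a cap 12 mm wide, 20 mm long at each end: RED cap at the -y end, black at the +y end. Origin: centre of the underside, z up. Grip across x at the middle. Either way round will do in the tray.
- keeper_bar: Keeper bar: aluminium flat 208 mm long (x), 18 mm wide (y), 8 mm thick, with a black grip block on the middle of its top, 36 mm long (x), 18 mm wide (y), reaching 36 mm above the underside. Origin: centre of the underside; z up. Grip the block across y. 110 g, loose, the same either way round.
- rack: Strip rack, does not move: plywood base 200 (x) by 160 (y) by 12 mm, green stripe along its -y end. Two white combs (12 mm thick, 38 mm high) cross it along x, 58 mm either side of the base's middle; an aluminium slotted post (57 mm high, 12 mm thick) stands at each x end. Origin: on the underside, 30 mm from the middle towards the green end: the middle is at y = +0.030.
- rack_notch (a point): Floor of the middle notch, at the rack's middle, 24 mm above its underside; axes as the rack's. Seated strips lie along y, undersides at this height, centres at x = -0.046, 0, +0.046 from here, strip y axis along rack y (green cap at -y). Notches: 24 mm wide at the mouth, 9 mm at the floor, 14 mm deep. Caps hang outside the combs. Between the combs fingers are free down to 12 mm below here.
- bar_seat (a point): Where the middle of the keeper bar's underside belongs: over the rack's middle, 41 mm above its underside (2 mm above seated strips); axes as the rack's. The bar lies along x in the slots of the two posts, 88 mm either side of here; each slot is open upwards, 32 mm wide (y) at the mouth, narrowing to 20 mm at the floor, 16 mm deep.
- red_tray: Red open tray, fixed while you work: 250 mm (x) by 100 mm (y) outside, walls 4 mm thick and 20 mm high, floor 4 mm thick. Origin: centre of the underside. A strip fits in it along x.

How it is judged (in metres and radians):
On the way:
1. the three green-capped strips stand in the three notches, the keeper bar not yet on the rack (x of strip_1 in the frame of rack between -0.056 and 0.056 m and y of strip_1 in the frame of rack between 0.012 and 0.048 m and z of strip_1 in the frame of rack between 0.019 and 0.029 m and angle between the y axis of each of strip_1, strip_2, strip_4 and the y axis of rack, either way round below 0.07 rad and y of rack in the frame of strip_1 below -0.005 m and angle between each of strip_1, strip_2, strip_4's own z axis and vertical below 0.35 rad and x of strip_2 in the frame of rack between -0.056 and 0.056 m and y of strip_2 in the frame of rack between 0.012 and 0.048 m and z of strip_2 in the frame of rack between 0.019 and 0.029 m and y of rack in the frame of strip_2 below -0.005 m and x of strip_4 in the frame of rack between -0.056 and 0.056 m and y of strip_4 in the frame of rack between 0.012 and 0.048 m and z of strip_4 in the frame of rack between 0.019 and 0.029 m and y of rack in the frame of strip_4 below -0.005 m and (horizontal distance between keeper_bar and rack above 0.08 m or z of keeper_bar in the frame of rack above 0.052 m)), for 0.2 s.
At the end, for the whole second after the job is handed in: One green-capped strip seated upright in each notch (18 mm along, 5 mm in height), green cap at the green-marked end; keeper bar level on both post floors (12 mm along, 6 mm across, 4 mm in height); red-capped strip flat on the tray floor; all released, at rest (x of strip_1 in the frame of rack between -0.056 and 0.056 m and y of strip_1 in the frame of rack between 0.012 and 0.048 m and z of strip_1 in the frame of rack between 0.019 and 0.029 m and angle between the y axis of each of strip_1, strip_2, strip_4 and the y axis of rack, either way round below 0.07 rad and y of rack in the frame of strip_1 below -0.005 m and angle between each of strip_1, strip_2, strip_4's own z axis and vertical below 0.35 rad and x of strip_2 in the frame of rack between -0.056 and 0.056 m and y of strip_2 in the frame of rack between 0.012 and 0.048 m and z of strip_2 in the frame of rack between 0.019 and 0.029 m and y of rack in the frame of strip_2 below -0.005 m and x of strip_4 in the frame of rack between -0.056 and 0.056 m and y of strip_4 in the frame of rack between 0.012 and 0.048 m and z of strip_4 in the frame of rack between 0.019 and 0.029 m and y of rack in the frame of strip_4 below -0.005 m and x of keeper_bar in the frame of rack between -0.012 and 0.012 m and y of keeper_bar in the frame of rack between 0.024 and 0.036 m and z of keeper_bar in the frame of rack between 0.037 and 0.045 m and angle between the x axis of keeper_bar and the x axis of rack, either way round below 0.06 rad and angle between keeper_bar's own z axis and vertical below 0.08 rad and x of strip_3 in the frame of red_tray between -0.03 and 0.03 m and y of strip_3 in the frame of red_tray between -0.042 and 0.042 m and z of strip_3 in the frame of red_tray between -0.001 and 0.015 m and angle between strip_3's own y axis and vertical between 1.5 and 1.64 rad and linear speed of each of strip_1, strip_2, strip_4, strip_3, keeper_bar below 0.02 m/s); the robot touches nothing.
It also fails if it takes over 128 s, if anything falls off the work surface, if the arm or the gripper's body presses on something with over 40 N, if the wrist force passes 120 N, or if a joint passes its speed limit or range.

## Working session

There is one attempt and no reset: what is moved stays moved. The work goes in short steps, Python scripts to look and compute and a tool call to move; the robot and the scene stay as the last step left them, time stands still between calls to the robot, and variables do not carry over. Pictures are saved under pics/ and viewed, and the job is handed in when it is done.

Besides the shell and the picture viewer there is one more tool, called after "Request:" as name(argument=value, ...), one argument or row to a line, values as JSON. jog_arm: Moves the arm, as the interface text tells. Its arguments: {"type":"object","properties":{"increments":{"type":"array"},"newtons":{"type":"number"}},"required":["increments"]}

```bash
ls; mkdir -p pics; cat > h.py <<'E'
from plant import *
import numpy as np, cv2
def cam(im):
    R=cv2.Rodrigues(np.array(im["rvec"],float))[0]; return R,np.array(im["tvec"],float).reshape(3)
def cloud(im):
    K=np.array(im["K"]); k1=im["k1"]; R,t=cam(im)
    H,W=im["range_z"].shape
    v,u=np.mgrid[:H,:W]
    x=(u-K[0,2])/K[0,0]; y=(v-K[1,2])/K[1,1]
    rd=np.hypot(x,y); r=rd.copy()
    for _ in range(20): r=rd/(1+k1*r*r)
    s=1/(1+k1*r*r)
    z=im["range_z"]
    P=np.stack([x*s*z,y*s*z,z],-1)
    return (P-t)@R
E
python3 - <<'E'
from h import *
print(sense())
for n in ["side","top"]:
    im=get_image(n); cv2.imwrite(f"pics/{n}0.png",im["color"]); print(im["K"],im["k1"],im["rvec"],im["tvec"])
    np.savez(f"{n}0.npz",**{k:v for k,v in im.items()})
    for q in ["strip_1","strip_3","keeper_bar","rack","red_tray"]:
        print(n,q,[(round(d["p"],2),np.round(d["rect"])) for d in masks_of(q,im)])
E
```

```text
pics
{'clock': 0.0, 'joints': array([-7.58927055e+01,  2.81645358e+01,  8.93501534e+01, -3.30895927e-05,
        6.25498801e+01, -6.05012947e+00]), 'dq': array([ 0.00152591,  0.09176891, -0.09489435, -0.00122954,  0.01587961,
       -0.0173416 ]), 'joint_torque': array([-2.64619221e-04, -6.12649369e+01, -2.58185917e+01,  6.92731887e-02,
        4.81739372e-02, -9.39517008e-05]), 'eef_pos': array([ 0.21533928, -0.58646872,  0.21405737]), 'tool_rot': array([173.9759116 ,  89.93543067, 104.13335089]), 'contact_force': array([-0.51532279, -0.05270732, -0.96262436]), 'ft_torque': array([ 0.01155369, -0.01137238, -0.01697145]), 'grip_width': 0.09522541435639145}
[[375.73922125   0.         257.1488134 ]
 [  0.         375.73922125 196.47088785]
 [  0.           0.           1.        ]] 0.041824512555093986 [ 0.34721479 -2.57498464  1.46452025] [0.4930322  0.13068634 0.81665734]
side strip_1 [(0.97, array([234., 249.,  82.,  33.])), (0.89, array([269., 215.,  73.,  28.])), (0.76, array([265., 186.,  70.,   8.])), (0.66, array([250., 229.,  75.,  29.]))]
side strip_3 [(0.97, array([234., 24
[... 385 characters left out ...]
293]
 [  0.         445.41335926 192.71791126]
 [  0.           0.           1.        ]] -0.1513695423179547 [ 2.10687236 -2.15875776  0.15787194] [-0.02443963  0.5260942   1.42545947]
top strip_1 [(0.71, array([232., 197.,  16.,  62.])), (0.71, array([297., 189.,  23.,  58.])), (0.52, array([253., 201.,  18.,  54.])), (0.5, array([212., 192.,  13.,  62.]))]
top strip_3 [(0.71, array([232., 197.,  16.,  62.])), (0.71, array([297., 189.,  23.,  58.])), (0.52, array([253., 201.,  18.,  54.])), (0.5, array([212., 192.,  13.,  62.]))]
top keeper_bar [(0.82, array([274., 190.,   1.,  59.]))]
top rack [(0.92, array([354., 193.,  53.,  61.]))]
top red_tray [(0.88, array([165., 211.,  34.,  78.]))]
```

```bash
python3 - <<'E'
import cv2
a=cv2.imread("pics/top0.png"); b=cv2.imread("pics/side0.png")
cv2.imwrite("pics/topz.png",cv2.resize(a[140:270,130:400],None,fx=2.9,fy=2.9,interpolation=cv2.INTER_CUBIC))
cv2.imwrite("pics/sidez.png",cv2.resize(b[120:350,140:350],None,fx=2.6,fy=2.6,interpolation=cv2.INTER_CUBIC))
E
```

```text
(no output)
```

View pics/top0.png

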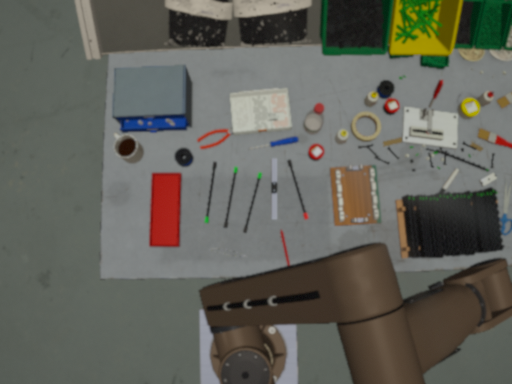

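View pics/topz.png

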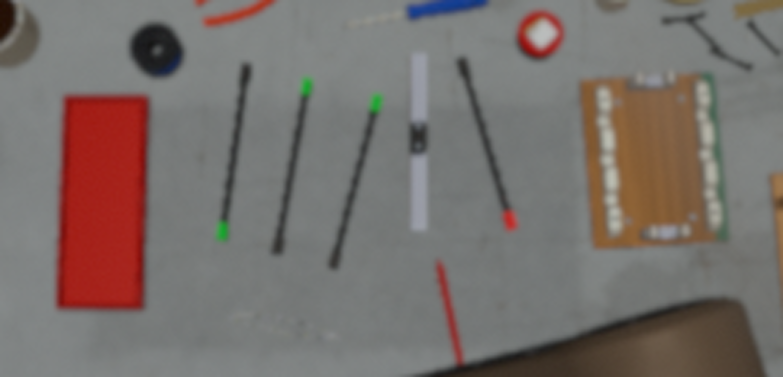

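View pics/sidez.png

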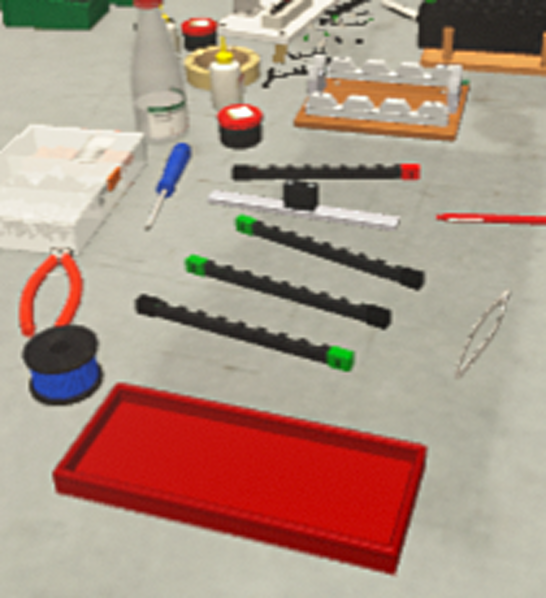

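View pics/side0.png

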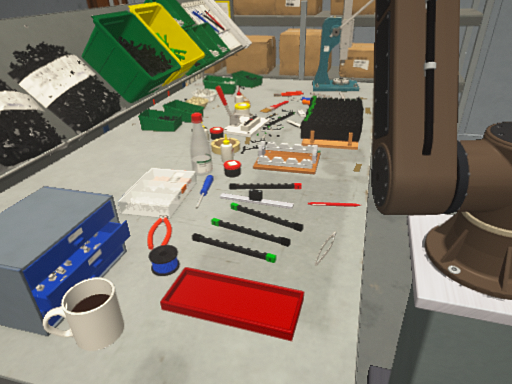

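The top view has world +x up and −y to the right. From left to right it shows:
- the tray at (165,211)
- three green-capped strips at (212,192), (232,197) and (253,201); green is at the bottom on the first and at the top on the other two
- the bar at (274,190)
- the red-capped strip at (297,189)
- the rack at (354,193), with its green stripe on the right

Next I'll measure the poses.

```bash
cat >> h.py <<'E'
def plane_pts(im,uv,z):
    K=np.array(im["K"]); R,t=cam(im)
    n=cv2.undistortPoints(np.array(uv,float).reshape(-1,1,2),K,np.array([im["k1"],0,0,0,0.])).reshape(-1,2)
    d=np.c_[n,np.ones(len(n))]@R; c=-R.T@t
    s=(z-c[2])/d[:,2]
    return c+d*s[:,None]
def maskfit(im,m,z):
    v,u=np.nonzero(m); P=plane_pts(im,np.c_[u,v],z)[:,:2]
    r=cv2.minAreaRect((P*1000).astype(np.float32))
    c=P.mean(0); w,V=np.linalg.eigh(np.cov((P-c).T)); d=V[:,1]; s=(P-c)@d
    return np.array(r[0])/1000, np.round(r[1]), np.degrees(np.arctan2(d[1],d[0])), s.max()-s.min(), c
E
python3 - <<'E'
from h import *
np.set_printoptions(precision=4,suppress=True)
for n in ["top","side"]:
    im=get_image(n); P=cloud(im); c=im["color"].astype(int)
    for q,z in [("strip_1",.01),("keeper_bar",.008),("rack",.012),("red_tray",.02)]:
        for d in masks_of(q,im)[:4]:
            m=d["pixels"]; f=maskfit(im,m,z)
            zz=P[m]; zz=zz[im["range_z"][m]>0]
            g=m&(c[...,1]>c[...,2]+60)&(c[...,1]>c[...,0]+60); r=m&(c[...,2]>c[...,1]+60)
            out=""
            for nm,k in(("G",g),("R",r)):
                if k.sum()>3:
                    v,u=np.nonzero(k); out+=f" {nm}{k.sum()}"+str(plane_pts(im,np.c_[u,v],z).mean(0)[:2])
            print(n,q,round(d["p"],2),"rect",f[0],f[1],"ang %.1f len %.3f"%(f[2],f[3]),"mean",f[4],"depth mean",np.median(zz,0),np.percentile(zz[:,2],[5,50,95]),out)
s=sense(); print(s["clock"])
from scipy.spatial.transform import Rotation as Ro
print(Ro.from_euler("xyz",s["tool_rot"],degrees=True).as_matrix())
E
```

```text
top strip_1 0.74 rect [0.519  0.0472] [ 11. 201.] ang 168.6 len 0.201 mean [0.5282 0.046 ] depth mean [0.5252 0.0455 0.0133] [0.0035 0.0133 0.0181]  G12[0.611  0.0304]
top strip_1 0.67 rect [0.538  0.1163] [  8. 200.] ang 170.9 len 0.200 mean [0.512  0.1196] depth mean [0.4522 0.1267 0.0145] [0.0104 0.0145 0.0187]  G12[0.4461 0.1303]
top strip_1 0.55 rect [ 0.5402 -0.1773] [206.  13.] ang -165.6 len 0.206 mean [ 0.5255 -0.1826] depth mean [ 0.5132 -0.1856  0.013 ] [0.0063 0.013  0.0189]  R22[ 0.4498 -0.2018]
top strip_1 0.43 rect [ 0.4943 -0.0253] [ 10. 193.] ang 164.0 len 0.193 mean [ 0.4674 -0.016 ] depth mean [ 0.4584 -0.0123  0.014 ] [0.0093 0.014  0.0194] 
top keeper_bar 0.78 rect [ 0.5447 -0.1   ] [ 20. 202.] ang 177.5 len 0.202 mean [ 0.5366 -0.0991] depth mean [ 0.5338 -0.0991  0.0085] [-0.0004  0.0085  0.0367] 
top keeper_bar 0.45 rect [0.4843 0.2705] [103. 253.] ang 178.2 len 0.253 mean [0.4822 0.2703] depth mean [0.4827 0.2708 0.0049] [-0.0013  0.0049  0.0223]  R2087[0.4828 0.2704]
top red_tray 0.96 rect [0.4825 0.2681] [103. 251.] ang 178.5 len 0.251 mean [0.4808 0.2681] 
[... 1016 characters left out ...]
[0.5291 0.1158] depth mean [0.5223 0.1183 0.011 ] [0.0013 0.011  0.016 ]  G73[0.4463 0.1273]
side rack 0.9 rect [ 0.5263 -0.3906] [224. 242.] ang 119.6 len 0.309 mean [ 0.5176 -0.3776] depth mean [ 0.514  -0.3513  0.0152] [0.0021 0.0152 0.0419]  R500[ 0.5104 -0.3588]
side rack 0.17 rect [ 0.4989 -0.0215] [ 29. 217.] ang 163.8 len 0.217 mean [ 0.4918 -0.0185] depth mean [ 0.4873 -0.0219  0.0099] [0.0004 0.0099 0.0161]  G39[ 0.5908 -0.0481]
side red_tray 0.84 rect [0.4831 0.2741] [120. 256.] ang 178.2 len 0.256 mean [0.476  0.2793] depth mean [0.4766 0.2691 0.0058] [0.0033 0.0058 0.0224]  R6367[0.4765 0.279 ]
1.1
[[ 0.      0.9388  0.3446]
 [-0.0001  0.3446 -0.9388]
 [-1.     -0.      0.0001]]
```

```bash
python3 - <<'E'
from h import *
np.set_printoptions(precision=4,suppress=True)
for n in ["top","side"]:
    im=dict(np.load(f"{n}0.npz",allow_pickle=True)); im["k1"]=float(im["k1"]); P=cloud(im)
    ok=(im["range_z"]>0)&(P[...,0]>.38)&(P[...,0]<.68)&(P[...,1]>-.5)&(P[...,1]<-.25)
    for lo,hi,z in [(.006,.08,None),(.047,.07,.057),(.03,.043,.038)]:
        m=ok&(P[...,2]>lo)&(P[...,2]<hi); p=P[m]
        r=cv2.minAreaRect((p[:,:2]*1000).astype(np.float32)); print(n,lo,len(p),r,p.mean(0))
        if lo==.047:
            k,lab,c=cv2.kmeans(p[:,:2].astype(np.float32),2,None,(3,50,1e-6),5,cv2.KMEANS_PP_CENTERS); print(c,c.mean(0),np.degrees(np.arctan2(*(c[0]-c[1])[::-1])))
        if lo==.03:
            k,lab,c=cv2.kmeans(p[:,1:2].astype(np.float32),2,None,(3,50,1e-6),5,cv2.KMEANS_PP_CENTERS)
            for j in (0,1):
                q=p[lab[:,0]==j]; print(" comb",len(q),q.mean(0),q[:,:2].min(0),q[:,:2].max(0))
    c=im["color"].astype(int)
    v,u=np.mgrid[:384,:512]
    br=(c[...,2]>c[...,0]+40)&(abs(P[...,2]-.012)<.012)&ok | (c[...,1]>c[...,2]+25)&(c[...,1]>c[...,0]+15)&ok
    print(" brown",br.sum()); vv,uu=np.nonzero(br); Q=plane_pts(im,np.c_[uu,vv],.012)[:,:2]
    print(cv2.minAreaRect((Q*1000).astype(np.float32)))
    b=ok&(P[...,2]>.005)
im=dict(np.load("top0.npz")); cv2.imwrite("pics/rack_t.png",cv2.resize(im["color"][155:235,320:390],None,fx=8,fy=7,interpolation=cv2.INTER_CUBIC))
E
```

```text
top 0.006 2790 ((530.5797119140625, -374.86346435546875), (298.7507629394531, 248.76513671875), 0.04735686630010605) [ 0.5194 -0.3702  0.0176]
top 0.047 59 ((515.9927368164062, -371.75946044921875), (189.4949188232422, 49.790462493896484), 1.7777107954025269) [ 0.5173 -0.3715  0.0544]
[[ 0.4275 -0.375 ]
 [ 0.604  -0.3682]] [ 0.5158 -0.3716] -177.79115
top 0.03 411 ((559.0914306640625, -362.2176513671875), (286.2671203613281, 165.2771453857422), 15.965563774108887) [ 0.5405 -0.358   0.0365]
 comb 203 [ 0.5221 -0.4176  0.0367] [ 0.4206 -0.4387] [ 0.611  -0.3595]
 comb 208 [ 0.5584 -0.2999  0.0363] [ 0.4207 -0.3562] [ 0.6792 -0.2504]
 brown 1766
((526.2802734375, -347.55078125), (186.05369567871094, 227.8727569580078), 87.29008483886719)
side 0.006 1661 ((546.3212890625, -373.5329895019531), (246.466064453125, 266.1474304199219), 89.7033920288086) [ 0.5169 -0.3601  0.0223]
side 0.047 63 ((515.6451416015625, -372.3984069824219), (187.5725555419922, 51.25909423828125), 1.9565445184707642) [ 0.5136 -0.3724  0.0533]
[[ 0.6027 -0.369 ]
 [ 0.4274 -0.3758]] [ 0.515  -0.3724] 2.208656
side 0.03 364 ((560.1505126953125, -360.13897705078125), (283.843505859375, 162.98226928710938), 15.551459312438965) [ 0.5276 -0.3557  0.0357]
 comb 226 [ 0.5305 -0.3133  0.0357] [ 0.4217 -0.3649] [ 0.6799 -0.2509]
 comb 138 [ 0.5229 -0.4251  0.0357] [ 0.4225 -0.4409] [ 0.6011 -0.3694]
 brown 768
((541.639892578125, -363.2080383300781), (252.62640380859375, 176.48558044433594), 1.9830574989318848)
```

View pics/rack_t.png

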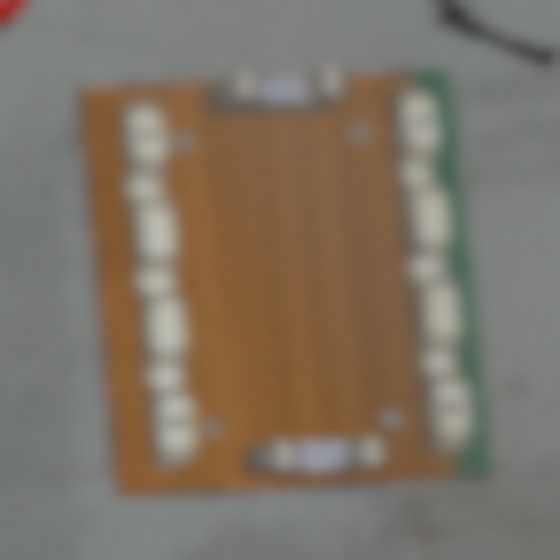

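```bash
python3 - <<'E'
from h import *
np.set_printoptions(precision=4,suppress=True)
im=dict(np.load("top0.npz")); im["k1"]=float(im["k1"]);
z=np.array([[82,92],[448,70],[490,475],[118,492]],float)
uv=np.c_[(z[:,0]+.5)/8-.5+320,(z[:,1]+.5)/7-.5+155]
Q=plane_pts(im,uv,.012)[:,:2]; print(Q,Q.mean(0))
for a,b in((0,3),(1,2),(1,0),(2,3)):
    d=Q[a]-Q[b]; print(np.hypot(*d),np.degrees(np.arctan2(d[1],d[0])))
for n in ["top","side"]:
    im=dict(np.load(f"{n}0.npz")); im["k1"]=float(im["k1"]); P=cloud(im)
    for lo,hi in((-.335,-.295),(-.445,-.405)):
        m=(im["range_z"]>0)&(P[...,0]>.41)&(P[...,0]<.62)&(P[...,1]>lo)&(P[...,1]<hi)&(P[...,2]>.032)&(P[...,2]<.044)
        p=P[m]; vx=cv2.fitLine(p[:,:2].astype(np.float32),cv2.DIST_HUBER,0,.001,.001).ravel()
        print(n,len(p),np.degrees(np.arctan2(vx[1],vx[0])), "y at x=.515:",vx[3]+(0.515-vx[2])*vx[1]/vx[0],p[:,0].min(),p[:,0].max())
    # bar block and bar
    m=(im["range_z"]>0)&(abs(P[...,0]-.5447)<.13)&(abs(P[...,1]+.1)<.03)
    p=P[m]; k=p[(p[:,2]>.028)]; print(n,"block",len(k),k.mean(0),np.percentile(k,[2,98],axis=0).ravel())
    k=p[(p[:,2]>.004)&(p[:,2]<.014)]; print(cv2.minAreaRect((k[:,:2]*1000).astype(np.float32)),cv2.fitLine(k[:,:2].astype(np.float32),cv2.DIST_HUBER,0,.001,.001).ravel())
E
```

```text
[[ 0.6098 -0.2919]
 [ 0.6173 -0.4506]
 [ 0.4185 -0.4554]
 [ 0.415  -0.2974]] [ 0.5151 -0.3738]
0.19493021329551363 1.6125591479452202
0.19888537525840713 1.388533648145507
0.15886313930066315 -87.30392018239296
0.1580599492858303 -88.73165249136201
top 125 1.8351272 y at x=.515: -0.31470358 0.42873260678994446 0.5971103375886211
top 127 1.5645837 y at x=.515: -0.43236238 0.43200150218602956 0.600376030146099
top block 50 [ 0.5458 -0.0992  0.0348] [ 0.5304 -0.1063  0.0288  0.561  -0.0923  0.0393]
((545.5830078125, -100.29850006103516), (59.06202697753906, 257.6836242675781), 89.6146240234375) [ 0.9999 -0.0129  0.5417 -0.0994]
side 131 2.807868 y at x=.515: -0.31313786 0.4304203400557741 0.5974544995315685
side 103 2.4801533 y at x=.515: -0.42950025 0.44106996759943967 0.6003391978051044
side block 72 [ 0.5443 -0.0953  0.0342] [ 0.5285 -0.1068  0.0287  0.562  -0.0881  0.039 ]
((546.1541748046875, -98.53473663330078), (22.37319564819336, 207.73028564453125), 88.33026123046875) [ 0.9996 -0.0265  0.5716 -0.0951]
```

```bash
cat >> h.py <<'E'
from scipy.spatial.transform import Rotation as Ro
def plan(x,y,z,yaw):
    """remaining tool-frame shift (cm) and twist (rad) to a tool-down pose with jaw axis yaw deg"""
    s=sense(); p=np.array(s["eef_pos"]); R=Ro.from_euler("xyz",s["tool_rot"],degrees=True).as_matrix()
    yz=np.degrees(np.arctan2(R[1,2],R[0,2])); tw=-np.radians(yaw-yz)
    d=R.T@(np.array([x,y,z])-p)*100
    Rn=R@Ro.from_euler("x",tw).as_matrix(); dn=Rn.T@(np.array([x,y,z])-p)*100
    print("t %.2f pos %s yaw %.2f grip %.4f F %s tilt %.2f"%(s["clock"],np.round(p,4),yz,s["grip_width"],np.round(s["contact_force"],1),np.degrees(np.arccos(-R[2,0]))))
    print("  shift now",np.round(d,2),"twist %.3f"%tw,"| shift after twist",np.round(dn,2))
E
python3 - <<'E'
from h import *
im=dict(np.load("side0.npz")); im["k1"]=float(im["k1"]); P=cloud(im); p=P[im["range_z"]>0]
im=dict(np.load("top0.npz")); im["k1"]=float(im["k1"]); P=cloud(im); p=np.r_[p,P[im["range_z"]>0]]
print("cols y from .4 to -.75; rows x")
for x in np.arange(.8,.15,-.05):
    print("%.2f"%x," ".join("%4d"%(lambda q:q.max()*1000 if len(q) else -1)(p[(abs(p[:,0]-x)<.025)&(abs(p[:,1]-y)<.025)&(p[:,2]<.6)][:,2]) for y in np.arange(.4,-.76,-.05)))
plan(.5414,-.1773,.10,-75.4)
E
```

```text
cols y from .4 to -.75; rows x
0.80  156  156  157  158  156    7    8   45   47   46   47   46  133  190    9   12   32   29   43   40   33   98   20   50
0.75  157  155  156  156  155   18   17   46   47   47   47   46  178  193   56   61   30   33    8   35   59   66   39   20
0.70   94   96    6   40   44   18   16   15   14   17   29   28   38   45   70   94   33   30   12   34   44   70   52   19
0.65   96   95    7   43   42   36   17    8    9    8   12   22   38   45   12    9    7   15   13   14   10   15   21   19
0.60    9   10   27   29   27    8   19   20   18   20   14   19   10    7   46   62   66   42   10    6   10   12   19   22
0.55    8    7   27   10   27    7   21   25    7   20   40   21   19    9   43   19   40   44    8    8    7   15   22   16
0.50    7    7   27   22   26   18   18   29   24   19   15    8   19    7   44   37   37   42   78  101   98  100   97   98
0.45    7    8   27   23   25   22   16   21   21    7   16    7   20   10   43   61   57   40   78   95   91   93   91   97
0.40    9    8   28   25   25    8    7   22   23    8   13    9    8    6   17   58   63   17   20   94   96   96   90   93
0.35    8    9   28   26   24    8   14   11   12    7   11   16    8    7    8    6    7   10   58   94   96   93   93   95
0.30    5    8    7    7    6    6    8   11   12  573  599  595  584    5    3    3    2    3   60  528  535  100   97   99
0.25    7    8    9    8    6  226  320  414  499  596  599    6    3    3    3  595  599  599  585  562  539    5    7    6
0.20 -747 -745 -746 -744 -748  231  338  426  516  599  599 -750 -752 -753 -751  599 -750  599  599  573  533 -747 -749 -745
t 1.10 pos [ 0.2154 -0.5867  0.2147] yaw -69.84 grip 0.0951 F [-0.  -0.1  0.7] tilt 0.01
  shift now [ 11.46  44.71 -27.2 ] twist 0.097 | shift after twist [ 11.46  41.87 -31.4 ]
```

Request:
jog_arm(
  increments=[
    [0.16, [0, 0, 0], 0.097],
    [0.16, [0, 3.5, -2.6], 0],
    [0.16, [0, 3.5, -2.6], 0],
    [0.16, [0, 3.5, -2.6], 0],
    [0.16, [0, 3.5, -2.6], 0],
    [0.16, [0, 3.5, -2.6], 0],
    [0.16, [0, 3.5, -2.6], 0],
    [0.16, [0, 3.5, -2.6], 0],
    [0.16, [0, 3.5, -2.6], 0],
    [0.16, [0, 3.5, -2.6], 0],
    [0.16, [0, 3.5, -2.6], 0],
    [0.16, [0, 3.5, -2.6], 0],
  ],
  newtons=25,
)

```text
clock: 2.3
eef_pos: [0.5258, -0.2049, 0.2147]
tool_rot: [21.3, 89.8, -54.8]
contact_force: [0.1, -0.4, 0.1]
grip_width: 0.04
```

```bash
python3 -c "
from h import *
plan(.5414,-.1773,.06,-75.4)"
```

```text
t 2.30 pos [ 0.5258 -0.2049  0.2147] yaw -76.14 grip 0.0400 F [ 0.1 -0.4  0.1] tilt 0.21
  shift now [15.46  2.15 -2.36] twist -0.013 | shift after twist [15.46  2.18 -2.33]
```

Request:
jog_arm(
  increments=[
    [0.16, [4, 2.2, -2.3], -0.013],
    [0.16, [4, 0, 0], 0],
    [0.16, [4, 0, 0], 0],
    [0.16, [3.4, 0, 0], 0],
    [0.16, [0, 0, 0], 0],
  ],
)

```text
clock: 2.8
eef_pos: [0.5473, -0.1726, 0.0595]
tool_rot: [43.7, 89.4, -31.2]
contact_force: [-0.7, 0.2, 0.6]
grip_width: 0.0402
```

```bash
python3 - <<'E'
from h import *
plan(.5414,-.1773,.004,-75.4)
im=get_image("side"); cv2.imwrite("pics/s1.png",cv2.resize(im["color"][90:290,160:400],None,fx=3,fy=3))
E
```

```text
t 2.80 pos [ 0.5473 -0.1726  0.0595] yaw -74.91 grip 0.0402 F [-0.7  0.2  0.6] tilt 0.59
  shift now [ 5.54 -0.73  0.25] twist 0.009 | shift after twist [ 5.54 -0.73  0.26]
```

View pics/s1.png

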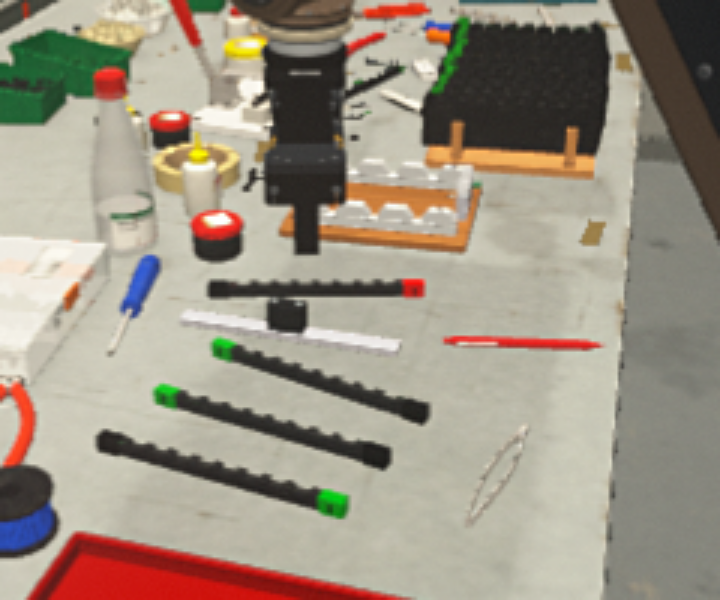

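Seen from the side, the gripper hangs over the red-capped strip near (318,285) in the zoomed picture. I'll go down and grip it.

Request:
jog_arm(
  increments=[
    [0.16, [2.0, -0.73, 0.25], 0.009],
    [0.16, [2.0, 0, 0], 0],
    [0.16, [1.2, 0, 0], 0],
    [0.16, [0, 0, 0], 0],
  ],
)

```text
clock: 3.25
eef_pos: [0.5462, -0.1801, 0.0156]
tool_rot: [48.0, 88.7, -27.5]
contact_force: [0.1, 0.4, 0.3]
grip_width: 0.0401
```

```bash
python3 - <<'E'
from h import *
plan(.5414,-.1773,.004,-75.4)
E
```

```text
t 3.25 pos [ 0.5462 -0.1801  0.0156] yaw -75.49 grip 0.0401 F [0.1 0.4 0.3] tilt 1.34
  shift now [ 1.15 -0.41 -0.41] twist -0.001 | shift after twist [ 1.15 -0.41 -0.41]
```

Request:
jog_arm(
  increments=[
    [0.16, [0.6, -0.4, -0.4], 0],
    [0.16, [0.4, 0, 0], 0],
    [0.16, [0, 0, 0], 0],
  ],
)

```text
clock: 3.55
eef_pos: [0.5426, -0.1778, 0.0081]
tool_rot: [48.5, 88.4, -27.0]
contact_force: [0.3, -0.4, 0.7]
grip_width: 0.04
```

```bash
sed -i 's/tilt %.2f"%(/tilt %.2f %s"%(/; s/np.degrees(np.arccos(-R\[2,0\]))))/np.degrees(np.arccos(-R[2,0])),np.round(np.degrees(R[:2,0]),2)))/' h.py; python3 - <<'E'
from h import *
plan(.5414,-.1773,.004,-75.4)
E
```

```text
t 3.55 pos [ 0.5426 -0.1778  0.0081] yaw -75.49 grip 0.0400 F [ 0.3 -0.4  0.7] tilt 1.59 [ 1.41 -0.72]
  shift now [ 0.4  -0.11 -0.09] twist -0.002 | shift after twist [ 0.4  -0.11 -0.09]
```

Request:
jog_arm(
  increments=[
    [0.16, [0.4, -0.1, -0.1], 0],
    [0.8, [0, 0, 0], 0],
    [1, [0, 0, 0], 0],
    [1, [0, 0, 0], 0],
    [1, [0, 0, 0], 0],
    [1, [0, 0, 0], 0],
  ],
)

```text
clock: 4.15
eef_pos: [0.542, -0.1772, 0.0047]
tool_rot: [48.5, 88.3, -26.9]
contact_force: [-0.2, 0.2, 0.3]
grip_width: 0.0087
```

```bash
python3 - <<'E'
from h import *
plan(.4825,.270,.12,-91.7)
E
```

```text
t 4.15 pos [ 0.542  -0.1772  0.0047] yaw -75.48 grip 0.0087 F [-0.2  0.2  0.3] tilt 1.67 [ 1.49 -0.76]
  shift now [-12.27   5.73 -44.55] twist 0.283 | shift after twist [-12.27  -6.95 -44.38]
```

Request:
jog_arm(
  increments=[
    [1, [-2, 0, 0], 0],
    [1, [-3, 0, 0], 0.142],
    [1, [-3, 0, 0], 0.141],
    [1, [-2, 0, 0], 0],
    [1, [0, 0, 0], 0],
  ],
)

```text
clock: 4.65
eef_pos: [0.5388, -0.1757, 0.1072]
tool_rot: [65.3, 88.5, -27.1]
contact_force: [0.8, -0.3, -0.7]
grip_width: 0.0087
```

```bash
python3 - <<'E'
from h import *
plan(.4825,.270,.10,-91.7)
im=get_image("side"); cv2.imwrite("pics/s2.png",cv2.resize(im["color"][90:290,160:400],None,fx=3,fy=3))
E
```

```text
t 4.65 pos [ 0.5388 -0.1757  0.1072] yaw -92.35 grip 0.0087 F [ 0.8 -0.3 -0.7] tilt 1.51 [ 1.34 -0.69]
  shift now [  0.05  -7.45 -44.3 ] twist -0.011 | shift after twist [  0.05  -6.95 -44.38]
```

View pics/s2.png

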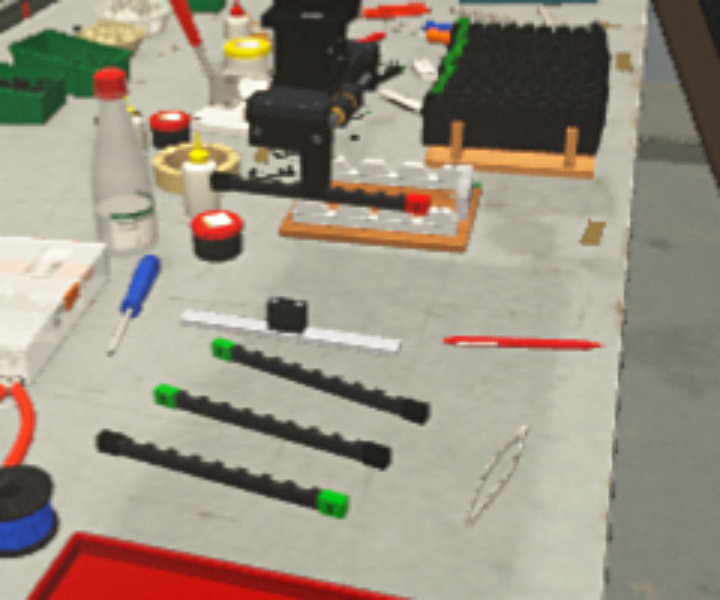

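The red-capped strip is held level at about (320,190). I'll carry it to the tray.

Request:
jog_arm(
  increments=[
    [1, [0, -0.7, -3], -0.011],
    [1, [0, -0.7, -4.6], 0],
    [1, [0, -0.7, -4.6], 0],
    [1, [0, -0.7, -4.6], 0],
    [1, [0, -0.7, -4.6], 0],
    [1, [0, -0.7, -4.6], 0],
    [1, [0, -0.7, -4.6], 0],
    [1, [0, -0.7, -4.6], 0],
    [1, [0, -0.7, -4.6], 0],
    [1, [0, -0.7, -2.5], 0],
    [1, [0, 0, 0], 0],
  ],
)

```text
clock: 5.8
eef_pos: [0.4738, 0.2635, 0.0851]
tool_rot: [28.6, 89.1, -63.0]
contact_force: [1.0, -0.9, -0.6]
grip_width: 0.0089
```

```bash
python3 - <<'E'
from h import *
plan(.4825,.270,.05,-91.7)
E
```

```text
t 5.80 pos [0.4738 0.2635 0.0851] yaw -91.57 grip 0.0089 F [ 1.  -0.9 -0.6] tilt 0.87 [ 0.4  -0.78]
  shift now [ 3.51  0.82 -0.72] twist 0.002 | shift after twist [ 3.51  0.82 -0.72]
```

Request:
jog_arm(
  increments=[
    [1, [1.5, 0.8, -0.7], 0],
    [1, [2.2, 0, 0], 0],
    [1, [1.5, 0, 0], 0],
    [1, [1.0, 0, 0], 0],
    [1, [0, 0, 0], 0],
  ],
)

```text
clock: 6.3
eef_pos: [0.4811, 0.2669, 0.0161]
tool_rot: [5.6, 89.1, -85.8]
contact_force: [-0.2, -0.4, -0.1]
grip_width: 0.0089
```

```bash
python3 - <<'E'
from h import *
plan(.4825,.270,.01,-91.7)
im=get_image("side"); cv2.imwrite("pics/s3.png",cv2.resize(im["color"][150:350,130:370],None,fx=3,fy=3))
E
```

```text
t 6.30 pos [0.4811 0.2669 0.0161] yaw -91.39 grip 0.0089 F [-0.2 -0.4 -0.1] tilt 0.93 [ 0.07 -0.93]
  shift now [ 0.61  0.13 -0.32] twist 0.005 | shift after twist [ 0.61  0.13 -0.32]
```

View pics/s3.png

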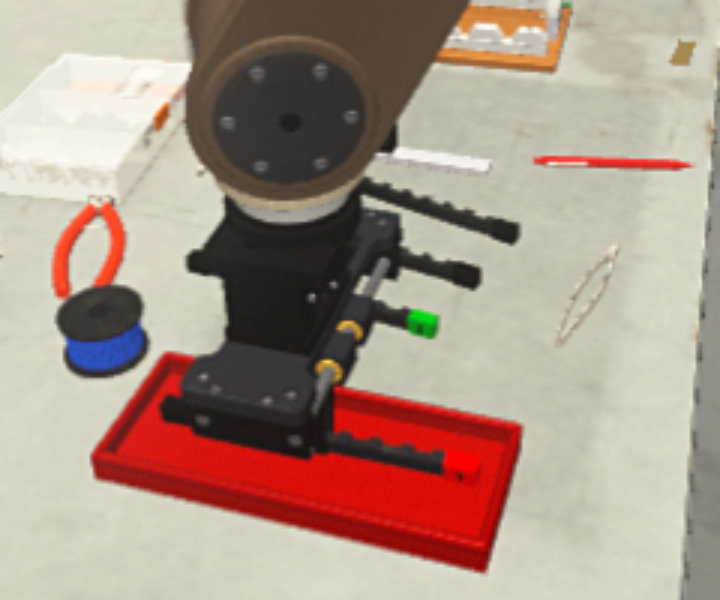

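The red-capped strip is inside the tray walls, with the cap at (460,465). I'll lower the last bit, release it and lift away.

Request:
jog_arm(
  increments=[
    [1, [0.5, 0.1, -0.2], 0],
    [1, [0, 0, 0], 0],
    [0.4, [0, 0, 0], 0],
    [0.16, [0, 0, 0], 0],
    [0.16, [0, 0, 0], 0],
    [0.16, [-1.5, 0, 0], 0],
    [0.16, [-3, 0, 0], 0],
    [0.16, [-3, 0, 0], 0.07],
    [0.16, [-2, 0, 0], 0.06],
    [0.16, [0, 0, 0], 0],
  ],
)

```text
clock: 7.35
eef_pos: [0.4829, 0.2704, 0.1123]
tool_rot: [27.2, 89.1, -71.9]
contact_force: [0.1, 0.6, -0.3]
grip_width: 0.0398
```

```bash
python3 - <<'E'
from h import *
plan(.5395,.116,.06,-99.2)
E
```

```text
t 7.35 pos [0.4829 0.2704 0.1123] yaw -99.10 grip 0.0398 F [ 0.1  0.6 -0.3] tilt 0.88 [ 0.27 -0.84]
  shift now [ 5.48  7.99 14.28] twist 0.002 | shift after twist [ 5.48  8.02 14.27]
```

Request:
jog_arm(
  increments=[
    [0.16, [0.4, 1.8, 3.3], 0],
    [0.16, [1, 2, 3.5], 0],
    [0.16, [2, 2, 3.5], 0],
    [0.16, [2, 1.4, 2.5], 0],
    [0.16, [0.6, 0, 0], 0],
    [0.16, [0, 0, 0], 0],
  ],
)

```text
clock: 7.95
eef_pos: [0.5354, 0.1282, 0.0507]
tool_rot: [34.4, 89.1, -64.1]
contact_force: [0.4, 0.6, -0.6]
grip_width: 0.0399
```

```bash
python3 - <<'E'
from h import *
plan(.5395,.116,.004,-99.2)
E
```

```text
t 7.95 pos [0.5354 0.1282 0.0507] yaw -98.48 grip 0.0399 F [ 0.4  0.6 -0.6] tilt 0.85 [ 0.37 -0.77]
  shift now [4.69 0.55 1.09] twist 0.012 | shift after twist [4.69 0.56 1.08]
```

Request:
jog_arm(
  increments=[
    [0.16, [0.5, 0.55, 1.1], 0.012],
    [0.16, [1.5, 0, 0], 0],
    [0.16, [1.3, 0, 0], 0],
    [0.16, [0.8, 0, 0], 0],
    [0.16, [0, 0, 0], 0],
  ],
)

```text
clock: 8.45
eef_pos: [0.5398, 0.1174, 0.0086]
tool_rot: [41.4, 89.1, -57.5]
contact_force: [1.3, -0.1, -0.0]
grip_width: 0.04
```

```bash
python3 - <<'E'
from h import *
plan(.5395,.116,.004,-99.2)
im=get_image("side"); cv2.imwrite("pics/s4.png",cv2.resize(im["color"][150:350,130:370],None,fx=3,fy=3))
E
```

```text
t 8.45 pos [0.5398 0.1174 0.0086] yaw -98.94 grip 0.0400 F [ 1.3 -0.1 -0. ] tilt 0.89 [ 0.48 -0.75]
  shift now [ 0.46 -0.01  0.14] twist 0.004 | shift after twist [ 0.46 -0.01  0.14]
```

View pics/s4.png

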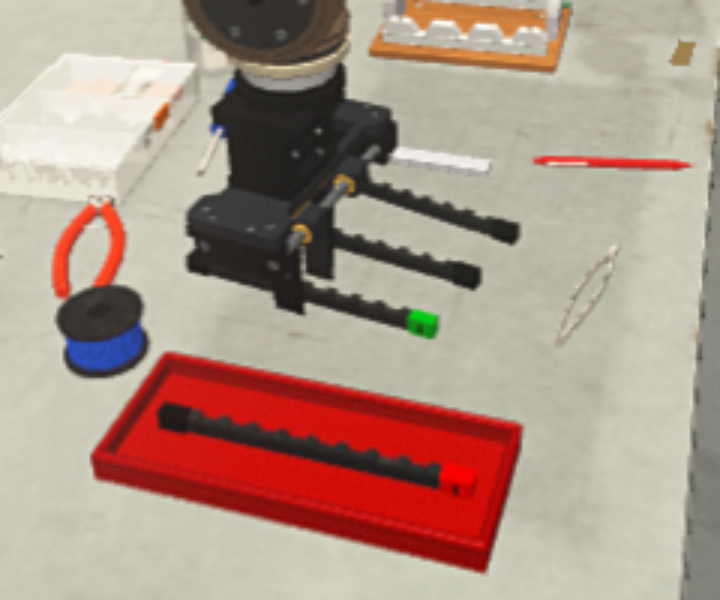

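The red-capped strip lies in the tray, and the jaws are on both sides of the first green-capped strip. I'll grip it, lift, and turn it.

Request:
jog_arm(
  increments=[
    [0.16, [0.4, 0, 0.1], 0],
    [0.8, [0, 0, 0], 0],
    [1, [0, 0, 0], 0],
    [1, [0, 0, 0], 0],
    [1, [0, 0, 0], 0],
    [1, [0, 0, 0], 0],
    [1, [-2, 0, 0], 0],
    [1, [-3, 0, 0], -0.1],
    [1, [-3, 0, 0], -0.147],
    [1, [-3, 0, 0], -0.147],
    [1, [-1, 0, 0], -0.147],
    [1, [0, 0, 0], -0.147],
  ],
)

```text
clock: 9.7
eef_pos: [0.5387, 0.1183, 0.1309]
tool_rot: [6.4, 89.1, -52.2]
contact_force: [-0.3, -1.0, -0.7]
grip_width: 0.0089
```

```bash
python3 - <<'E'
from h import *
plan(.469,-.372,.12,2)
E
```

```text
t 9.70 pos [0.5387 0.1183 0.1309] yaw -58.58 grip 0.0089 F [-0.3 -1.  -0.7] tilt 0.93 [ 0.57 -0.74]
  shift now [  1.65 -31.51  38.19] twist -1.057 | shift after twist [  1.65 -48.74  -8.69]
```

Request:
jog_arm(
  increments=[
    [1, [0, 0, 0], -0.14],
    [1, [0, 0, 0], -0.14],
    [1, [0, 0, 0], -0.14],
    [1, [0, 0, 0], -0.14],
    [1, [0, 0, 0], -0.14],
    [1, [0, 0, 0], -0.14],
    [1, [0, 0, 0], -0.14],
    [1, [0, 0, 0], -0.06],
    [1, [0, 0, 0], 0],
  ],
)

```text
clock: 10.6
eef_pos: [0.5382, 0.1183, 0.1327]
tool_rot: [-49.9, 89.0, -46.1]
contact_force: [0.7, 0.6, -0.2]
grip_width: 0.0088
```

```bash
python3 - <<'E'
from h import *
plan(.469,-.372,.12,2)
E
```

```text
t 10.60 pos [0.5382 0.1183 0.1327] yaw 3.81 grip 0.0088 F [ 0.7  0.6 -0.2] tilt 1.00 [ 0.69 -0.72]
  shift now [  1.8  -48.44 -10.18] twist 0.032 | shift after twist [  1.8  -48.74  -8.64]
```

Request:
jog_arm(
  increments=[
    [1, [0, -3, -0.5], 0.032],
    [1, [0, -4.5, -0.8], 0],
    [1, [0, -4.5, -0.8], 0],
    [1, [0, -4.5, -0.8], 0],
    [1, [0, -4.5, -0.8], 0],
    [1, [0, -4.5, -0.8], 0],
    [1, [0, -4.5, -0.8], 0],
    [1, [0, -4.5, -0.8], 0],
    [1, [0, -4.5, -0.8], 0],
    [1, [0, -4.5, -0.8], 0],
    [1, [0, -2.5, -0.6], 0],
    [1, [0, 0, 0], 0],
  ],
)

```text
clock: 11.8
eef_pos: [0.4637, -0.3615, 0.1384]
tool_rot: [-42.1, 88.8, -41.7]
contact_force: [-0.5, 0.2, -0.5]
grip_width: 0.0087
```

```bash
python3 - <<'E'
from h import *
plan(.469,-.372,.07,2)
im=get_image("side"); cv2.imwrite("pics/s5.png",cv2.resize(im["color"][90:290,160:400],None,fx=3,fy=3))
im=get_image("top"); cv2.imwrite("pics/t5.png",cv2.resize(im["color"][130:280,290:490],None,fx=4,fy=4))
E
```

```text
t 11.80 pos [ 0.4637 -0.3615  0.1384] yaw 0.47 grip 0.0087 F [-0.5  0.2 -0.5] tilt 1.22 [ 0.91 -0.81]
  shift now [ 6.86 -0.95  0.41] twist -0.027 | shift after twist [ 6.86 -0.96  0.38]
```

View pics/s5.png

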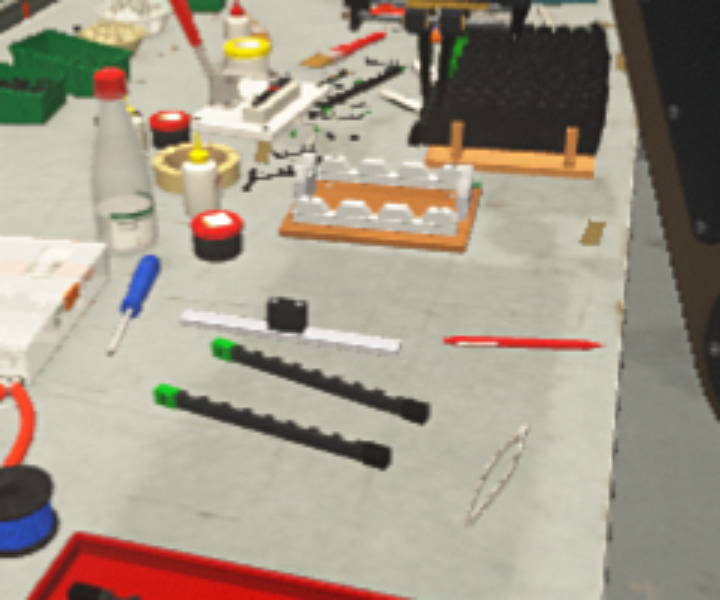

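View pics/t5.png

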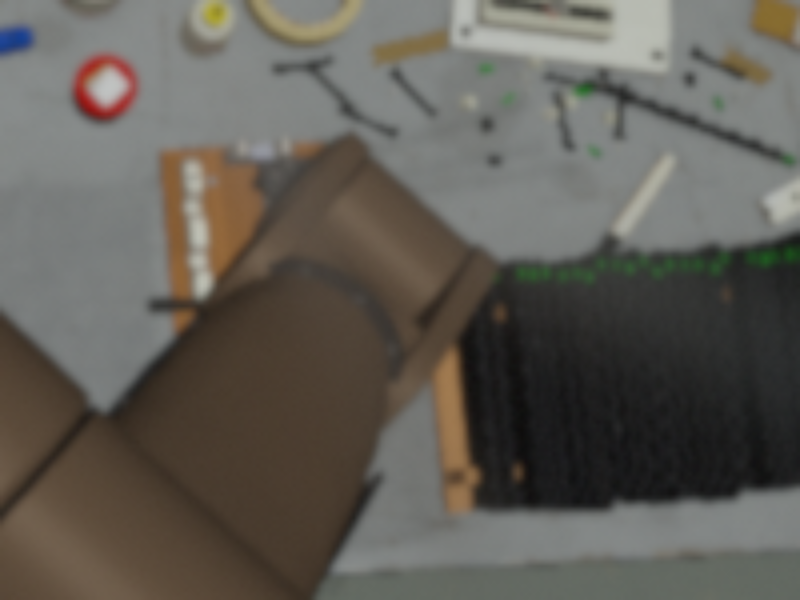

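```bash
python3 - <<'E'
from h import *
im=dict(np.load("top0.npz")); im["k1"]=float(im["k1"])
for z in(0.01,.05,.09): print(plane_pts(im,[[398,215],[399,238],[411,235],[409,200]],z))
P=cloud(im); 
for x in (.42,.44,.46,.48,.5,.52): 
    m=(abs(P[...,0]-x)<.01)&(P[...,1]<-.45)&(P[...,1]>-.56)&(im["range_z"]>0)
    p=P[m]; b=np.digitize(p[:,1],np.arange(-.56,-.45,.01)); print(x,[(round(-.56+.01*k-.005,3),round(p[b==k][:,2].max(),3)) for k in np.unique(b)])
E
```

```text
[[ 0.44195412 -0.51694609  0.01      ]
 [ 0.36429042 -0.51522014  0.01      ]
 [ 0.3729203  -0.55752748  0.01      ]
 [ 0.49206069 -0.55917921  0.01      ]]
[[ 0.43790769 -0.50437073  0.05      ]
 [ 0.36234245 -0.50269141  0.05      ]
 [ 0.37073915 -0.54385561  0.05      ]
 [ 0.48666039 -0.54546271  0.05      ]]
[[ 0.43386126 -0.49179536  0.09      ]
 [ 0.36039448 -0.49016268  0.09      ]
 [ 0.368558   -0.53018374  0.09      ]
 [ 0.48126009 -0.53174621  0.09      ]]
0.42 [(np.float64(-0.555), np.float64(0.08)), (np.float64(-0.545), np.float64(0.095)), (np.float64(-0.535), np.float64(0.091)), (np.float64(-0.525), np.float64(0.066)), (np.float64(-0.515), np.float64(0.015)), (np.float64(-0.505), np.float64(0.005)), (np.float64(-0.495), np.float64(0.01)), (np.float64(-0.485), np.float64(0.006)), (np.float64(-0.475), np.float64(0.003)), (np.float64(-0.465), np.float64(0.006)), (np.float64(-0.455), np.float64(0.015))]
0.44 [(np.float64(-0.555), np.float64(0.084)), (np.float64(-0.545), np.float64(0.089)), (np.float64(-0.535), np.float64(0.095)), (np.float64(-0.525), np.float64(0.09)), (np.f
[... 1324 characters left out ...]
p.float64(-0.505), np.float64(0.007)), (np.float64(-0.495), np.float64(0.004)), (np.float64(-0.485), np.float64(0.007)), (np.float64(-0.475), np.float64(0.003)), (np.float64(-0.465), np.float64(0.005)), (np.float64(-0.455), np.float64(0.014))]
0.52 [(np.float64(-0.555), np.float64(0.005)), (np.float64(-0.545), np.float64(0.004)), (np.float64(-0.535), np.float64(0.005)), (np.float64(-0.525), np.float64(0.004)), (np.float64(-0.515), np.float64(0.006)), (np.float64(-0.505), np.float64(0.005)), (np.float64(-0.495), np.float64(0.006)), (np.float64(-0.485), np.float64(0.006)), (np.float64(-0.475), np.float64(0.002)), (np.float64(-0.465), np.float64(0.007)), (np.float64(-0.455), np.float64(0.012))]
```

Request:
jog_arm(
  increments=[
    [1, [2, -0.9, 0.4], -0.027],
    [1, [2.5, 0, 0], 0],
    [1, [2, 0, 0], 0],
    [1, [1, 0, 0], 0],
    [1, [0, 0, 0], 0],
  ],
)

```text
clock: 12.4
eef_pos: [0.4721, -0.3623, 0.0626]
tool_rot: [-40.8, 88.8, -38.4]
contact_force: [0.7, 0.4, 0.1]
grip_width: 0.0087
```

```bash
python3 - <<'E'
from h import *
plan(.469,-.372,.03,2)
im=get_image("side"); cv2.imwrite("pics/s6.png",cv2.resize(im["color"][120:190,230:380],None,fx=5,fy=5))
E
```

```text
t 12.40 pos [ 0.4721 -0.3623  0.0626] yaw 2.34 grip 0.0087 F [0.7 0.4 0.1] tilt 1.19 [ 0.94 -0.74]
  shift now [ 3.27 -0.91 -0.4 ] twist 0.006 | shift after twist [ 3.27 -0.92 -0.39]
```

View pics/s6.png

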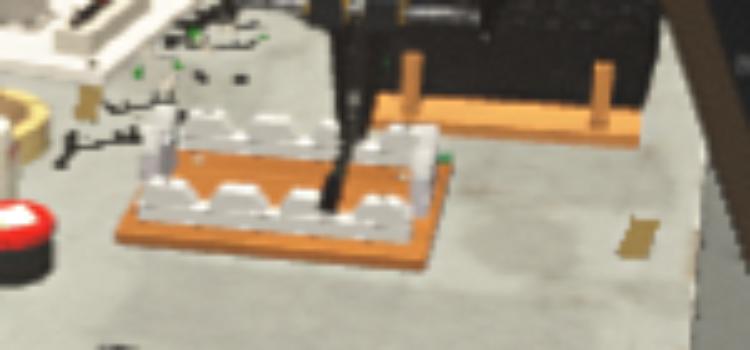

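Request:
jog_arm(
  increments=[
    [1, [0.3, -0.6, -0.3], 0.006],
    [1, [0.8, 0, 0], 0],
    [1, [0.8, 0, 0], 0],
    [1, [0.4, 0, 0], 0],
    [1, [0, 0, 0], 0],
  ],
)

```text
clock: 12.95
eef_pos: [0.4708, -0.3697, 0.0413]
tool_rot: [-41.4, 88.5, -39.4]
contact_force: [-0.1, 0.8, -1.0]
grip_width: 0.0085
```

```bash
python3 - <<'E'
from h import *
plan(.469,-.372,.03,2)
im=get_image("side"); cv2.imwrite("pics/s7.png",cv2.resize(im["color"][120:190,230:380],None,fx=5,fy=5))
E
```

```text
t 12.95 pos [ 0.4708 -0.3697  0.0413] yaw 1.98 grip 0.0085 F [-0.1  0.8 -1. ] tilt 1.47 [ 1.14 -0.94]
  shift now [ 1.13 -0.21 -0.21] twist -0.000 | shift after twist [ 1.13 -0.21 -0.21]
```

View pics/s7.png

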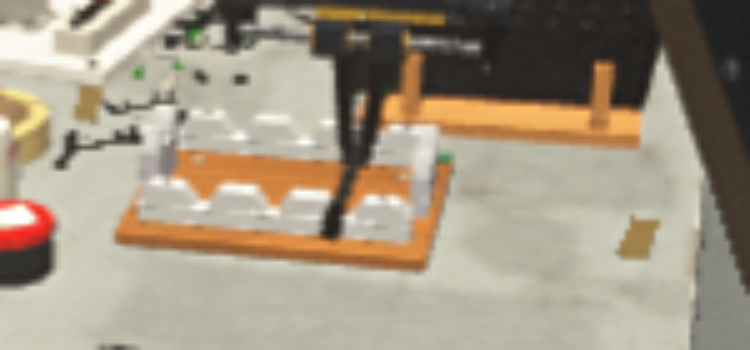

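The strip is entering the notch between the third and fourth lobes of the near comb, at (345,210). I'll lower it and release.

Request:
jog_arm(
  increments=[
    [1, [0.5, -0.2, -0.15], 0],
    [1, [0.5, 0, 0], 0],
    [1, [0.1, 0, 0], 0],
    [1, [0, 0, 0], 0],
  ],
)

```text
clock: 13.4
eef_pos: [0.4696, -0.3727, 0.0303]
tool_rot: [-42.0, 88.5, -40.0]
contact_force: [-0.2, 1.2, 3.4]
grip_width: 0.0085
```

```bash
python3 - <<'E'
from h import *
plan(.469,-.372,.03,2)
im=get_image("side"); cv2.imwrite("pics/s8.png",cv2.resize(im["color"][120:190,230:380],None,fx=5,fy=5))
E
```

```text
t 13.40 pos [ 0.4696 -0.3727  0.0303] yaw 1.96 grip 0.0085 F [-0.2  1.2  3.4] tilt 1.54 [ 1.18 -0.99]
  shift now [ 0.03  0.07 -0.06] twist -0.001 | shift after twist [ 0.03  0.07 -0.06]
```

View pics/s8.png

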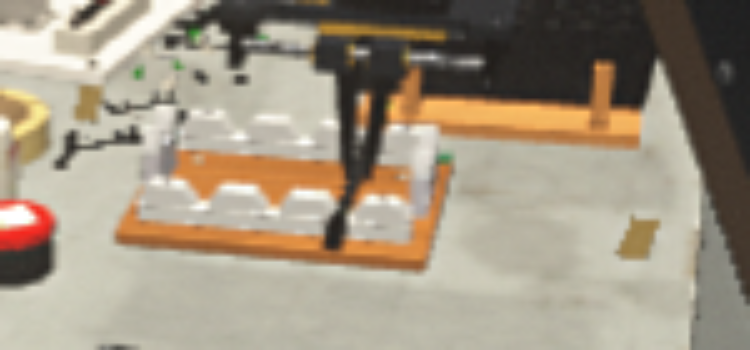

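Request:
jog_arm(
  increments=[
    [0.6, [0, 0, 0], 0],
    [0.37, [0, 0, 0], 0],
    [0.37, [0, 0, 0], 0],
    [0.37, [-1.5, 0, 0], 0],
    [0.37, [-3, 0, 0], 0],
    [0.37, [-3, 0, 0], -0.1],
    [0.2, [-1, 0, 0], -0.14],
    [0.16, [0, 0, 0], -0.14],
    [0.16, [0, 0, 0], -0.14],
    [0.16, [0, 0, 0], -0.14],
    [0.16, [0, 0, 0], -0.14],
    [0.16, [0, 0, 0], -0.14],
  ],
)

```text
clock: 14.65
eef_pos: [0.4686, -0.3708, 0.1286]
tool_rot: [-98.2, 88.1, -40.4]
contact_force: [-0.7, 0.1, -1.1]
grip_width: 0.0399
```

```bash
python3 - <<'E'
from h import *
plan(.519,.048,.11,78.6)
im=get_image("side"); cv2.imwrite("pics/s9.png",cv2.resize(im["color"][120:190,230:380],None,fx=5,fy=5))
E
```

```text
t 14.65 pos [ 0.4686 -0.3708  0.1286] yaw 57.84 grip 0.0399 F [-0.7  0.1 -1.1] tilt 1.91 [ 1.46 -1.24]
  shift now [ 1.08 18.07 38.15] twist -0.362 | shift after twist [ 1.08  3.38 42.08]
```

View pics/s9.png

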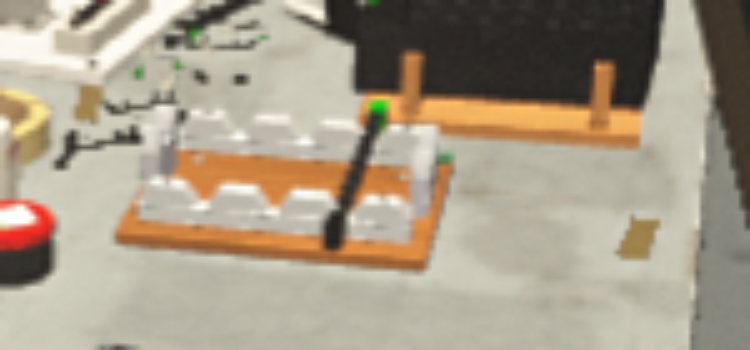

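Strip 1 is seated: the green cap is at the far (green) end, (378,110), and the black end is at (335,230). Now strip B.

Request:
jog_arm(
  increments=[
    [0.16, [0, 0, 0], -0.13],
    [0.16, [0, 0, 0], -0.13],
    [0.16, [0, 0.3, 2], -0.1],
    [0.16, [0, 0.3, 4.3], 0],
    [0.16, [0, 0.3, 4.3], 0],
    [0.16, [0, 0.3, 4.3], 0],
    [0.16, [0, 0.3, 4.3], 0],
    [0.16, [0, 0.3, 4.3], 0],
    [0.16, [0, 0.3, 4.3], 0],
    [0.16, [0, 0.3, 4.3], 0],
    [0.16, [0, 0.3, 4.3], 0],
    [0.16, [0, 0.3, 3], 0],
  ],
)

```text
clock: 15.9
eef_pos: [0.5213, 0.0311, 0.1307]
tool_rot: [-114.8, 87.4, -37.5]
contact_force: [0.5, -0.7, -0.1]
grip_width: 0.0401
```

```bash
python3 - <<'E'
from h import *
plan(.519,.048,.05,78.6)
E
```

```text
t 15.90 pos [0.5213 0.0311 0.1307] yaw 77.26 grip 0.0401 F [ 0.5 -0.7 -0.1] tilt 2.61 [ 2.07 -1.59]
  shift now [8.   0.93 1.75] twist -0.023 | shift after twist [8.   0.89 1.78]
```

Request:
jog_arm(
  increments=[
    [0.16, [1, 0.5, 0.9], -0.023],
    [0.16, [2, 0.4, 0.9], 0],
    [0.16, [2, 0, 0], 0],
    [0.16, [1.5, 0, 0], 0],
    [0.16, [1.0, 0, 0], 0],
    [0.16, [0.5, 0, 0], 0],
  ],
)

```text
clock: 16.5
eef_pos: [0.519, 0.0509, 0.0495]
tool_rot: [-112.8, 87.2, -34.3]
contact_force: [-0.8, 0.2, 1.7]
grip_width: 0.0397
```

```bash
python3 - <<'E'
from h import *
plan(.519,.048,.004,78.6)
E
```

```text
t 16.50 pos [0.519  0.0509 0.0495] yaw 78.43 grip 0.0397 F [-0.8  0.2  1.7] tilt 2.84 [ 2.34 -1.6 ]
  shift now [ 4.55  0.15 -0.2 ] twist -0.003 | shift after twist [ 4.55  0.15 -0.2 ]
```

Request:
jog_arm(
  increments=[
    [0.16, [1.0, 0.15, -0.2], 0],
    [0.16, [1.3, 0, 0], 0],
    [0.16, [1.2, 0, 0], 0],
    [0.16, [0.7, 0, 0], 0],
    [0.16, [0.3, 0, 0], 0],
  ],
)

```text
clock: 17.0
eef_pos: [0.5193, 0.0462, 0.0023]
tool_rot: [-111.8, 87.1, -33.5]
contact_force: [0.8, -0.2, 1.2]
grip_width: 0.0401
```

```bash
python3 - <<'E'
from h import *
plan(.519,.048,.004,78.6)
im=get_image("side"); cv2.imwrite("pics/s10.png",cv2.resize(im["color"][150:350,130:370],None,fx=3,fy=3))
E
```

```text
t 17.00 pos [0.5193 0.0462 0.0023] yaw 78.26 grip 0.0401 F [ 0.8 -0.2  1.2] tilt 2.92 [ 2.43 -1.61]
  shift now [-0.17  0.05  0.17] twist -0.006 | shift after twist [-0.17  0.05  0.17]
```

View pics/s10.png

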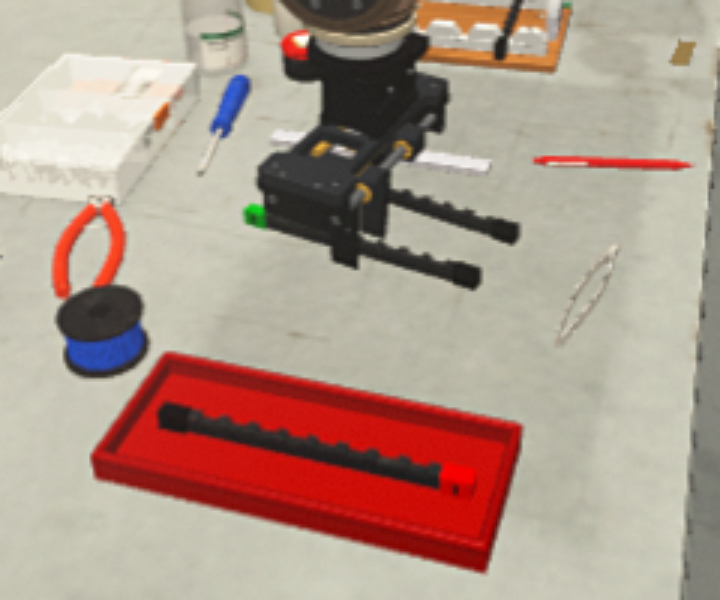

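Request:
jog_arm(
  increments=[
    [0.16, [-0.15, 0, 0.15], 0],
    [0.8, [0, 0, 0], 0],
    [1, [0, 0, 0], 0],
    [1, [0, 0, 0], 0],
    [1, [0, 0, 0], 0],
    [1, [0, 0, 0], 0],
    [1, [-1.5, 0, 0], 0],
    [1, [-2.5, 0, 0], 0],
    [1, [-3, 0, 0], 0.1],
    [1, [-2.5, 0, 0], 0.13],
    [1, [-1.5, 0, 0], 0.13],
    [1, [0, 0, 0], 0.13],
  ],
)

```text
clock: 18.25
eef_pos: [0.5144, 0.0512, 0.1188]
tool_rot: [-82.8, 87.1, -33.5]
contact_force: [0.8, 0.1, 0.4]
grip_width: 0.0089
```

```bash
python3 - <<'E'
from h import *
plan(.515,-.372,.12,2)
E
```

```text
t 18.25 pos [0.5144 0.0512 0.1188] yaw 49.34 grip 0.0089 F [0.8 0.1 0.4] tilt 2.91 [ 2.42 -1.6 ]
  shift now [  1.07 -27.6  -32.06] twist 0.826 | shift after twist [  1.07 -42.28  -1.43]
```

Request:
jog_arm(
  increments=[
    [1, [0, 0, 0], 0.14],
    [1, [0, 0, 0], 0.14],
    [1, [0, 0, 0], 0.14],
    [1, [0, 0, 0], 0.14],
    [1, [0, 0, 0], 0.13],
    [1, [0, 0, 0], 0.09],
    [1, [0, 0, 0], 0.03],
    [1, [0, -1.5, 0], 0],
    [1, [0, -3, 0], 0],
    [1, [0, -3.5, -0.2], 0],
    [1, [0, -3.5, -0.2], 0],
    [1, [0, -3.5, -0.2], 0],
  ],
)

```text
clock: 19.45
eef_pos: [0.5094, -0.1033, 0.1245]
tool_rot: [-33.4, 87.0, -32.0]
contact_force: [1.4, 0.4, -0.2]
grip_width: 0.0086
```

```bash
python3 - <<'E'
from h import *
plan(.515,-.372,.12,2)
E
```

```text
t 19.45 pos [ 0.5094 -0.1033  0.1245] yaw 1.36 grip 0.0086 F [ 1.4  0.4 -0.2] tilt 3.00 [ 2.54 -1.59]
  shift now [  1.22 -26.86  -0.1 ] twist -0.011 | shift after twist [  1.22 -26.85  -0.4 ]
```

Request:
jog_arm(
  increments=[
    [1, [0, -3.5, 0], -0.011],
    [1, [0, -3.5, 0], 0],
    [1, [0, -3.5, 0], 0],
    [1, [0, -3.5, 0], 0],
    [1, [0, -3.5, 0], 0],
    [1, [0, -3.5, 0], 0],
    [1, [0, -2.5, 0], 0],
    [1, [0, -1.5, 0], 0],
    [1, [0, -0.5, 0], 0],
  ],
)

```text
clock: 20.35
eef_pos: [0.5115, -0.3796, 0.1323]
tool_rot: [-35.6, 87.0, -33.4]
contact_force: [-0.5, 0.1, -1.1]
grip_width: 0.0086
```

```bash
python3 - <<'E'
from h import *
plan(.515,-.372,.07,2)
im=get_image("side"); cv2.imwrite("pics/s11.png",cv2.resize(im["color"][100:190,230:380],None,fx=5,fy=5))
E
```

```text
t 20.35 pos [ 0.5115 -0.3796  0.1323] yaw 2.23 grip 0.0086 F [-0.5  0.1 -1.1] tilt 3.02 [ 2.52 -1.66]
  shift now [6.22 0.94 0.12] twist 0.004 | shift after twist [6.22 0.94 0.11]
```

View pics/s11.png

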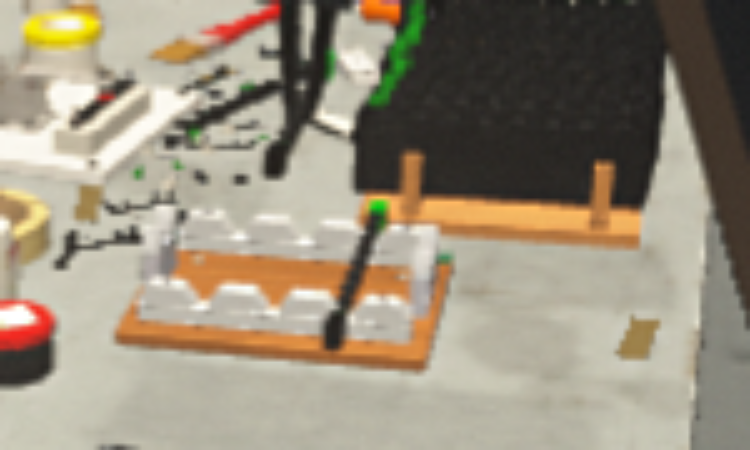

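Request:
jog_arm(
  increments=[
    [1, [1.0, 0.9, 0.1], 0],
    [1, [2, 0, 0], 0],
    [1, [2, 0, 0], 0],
    [1, [1.5, 0, 0], 0],
    [1, [0.8, 0, 0], 0],
    [1, [0.3, 0, 0], 0],
  ],
)

```text
clock: 21.0
eef_pos: [0.5157, -0.3627, 0.0517]
tool_rot: [-34.4, 87.2, -31.8]
contact_force: [-0.2, 0.6, 0.5]
grip_width: 0.0088
```

```bash
python3 - <<'E'
from h import *
plan(.515,-.372,.03,2)
im=get_image("side"); cv2.imwrite("pics/s12.png",cv2.resize(im["color"][100:190,230:380],None,fx=5,fy=5))
E
```

```text
t 21.00 pos [ 0.5157 -0.3627  0.0517] yaw 2.64 grip 0.0088 F [-0.2  0.6  0.5] tilt 2.85 [ 2.42 -1.5 ]
  shift now [ 2.19 -0.87 -0.2 ] twist 0.011 | shift after twist [ 2.19 -0.87 -0.19]
```

View pics/s12.png

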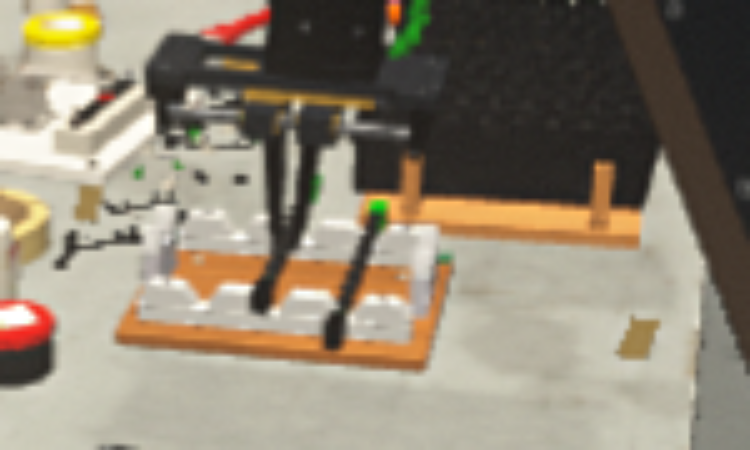

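Request:
jog_arm(
  increments=[
    [1, [0.4, -0.7, -0.1], 0.011],
    [1, [0.7, 0, 0], 0],
    [1, [0.6, 0, 0], 0],
    [1, [0.3, 0, 0], 0],
    [1, [0.1, 0, 0], 0],
  ],
)

```text
clock: 21.55
eef_pos: [0.5165, -0.3709, 0.0308]
tool_rot: [-34.2, 87.0, -32.2]
contact_force: [-0.6, -0.5, -0.9]
grip_width: 0.0089
```

```bash
python3 - <<'E'
from h import *
plan(.515,-.372,.03,2)
im=get_image("side"); cv2.imwrite("pics/s13.png",cv2.resize(im["color"][100:190,230:380],None,fx=5,fy=5))
E
```

```text
t 21.55 pos [ 0.5165 -0.3709  0.0308] yaw 1.97 grip 0.0089 F [-0.6 -0.5 -0.9] tilt 2.99 [ 2.53 -1.59]
  shift now [ 0.07 -0.1  -0.16] twist -0.000 | shift after twist [ 0.07 -0.1  -0.16]
```

View pics/s13.png

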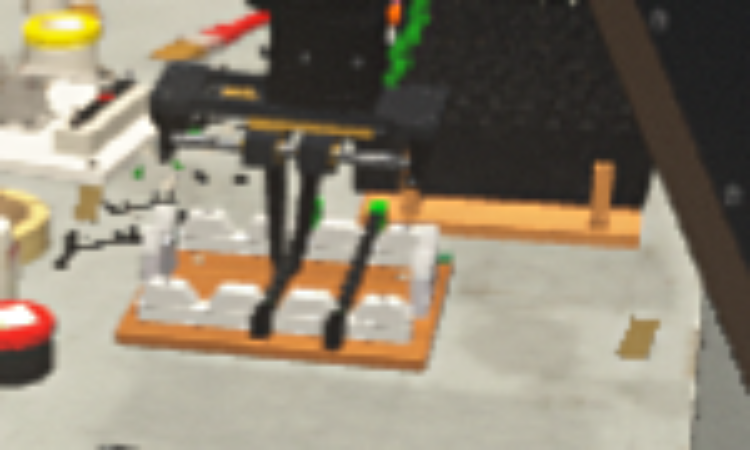

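Request:
jog_arm(
  increments=[
    [1, [0.2, 0, -0.1], 0],
    [1, [0, 0, 0], 0],
    [0.6, [0, 0, 0], 0],
    [0.37, [0, 0, 0], 0],
    [0.37, [0, 0, 0], 0],
    [0.37, [-1.5, 0, 0], 0],
    [0.37, [-2.5, 0, 0], 0],
    [0.37, [-2.5, 0, 0], 0],
    [0.3, [-2, 0, 0], -0.13],
    [0.16, [-1, 0, 0], -0.13],
    [0.16, [0, 0, 0], -0.13],
    [0.16, [0, 0, 0], -0.13],
  ],
)

```text
clock: 22.8
eef_pos: [0.5113, -0.3685, 0.1349]
tool_rot: [-65.8, 86.7, -33.1]
contact_force: [0.1, -0.1, -0.8]
grip_width: 0.0399
```

```bash
python3 - <<'E'
from h import *
plan(.501,-.024,.11,74)
im=get_image("side"); cv2.imwrite("pics/s14.png",cv2.resize(im["color"][100:190,230:380],None,fx=5,fy=5))
E
```

```text
t 22.80 pos [ 0.5113 -0.3685  0.1349] yaw 32.73 grip 0.0399 F [ 0.1 -0.1 -0.8] tilt 3.26 [ 2.73 -1.78]
  shift now [ 1.37 29.65 17.7 ] twist -0.720 | shift after twist [ 1.37 10.61 32.86]
```

View pics/s14.png

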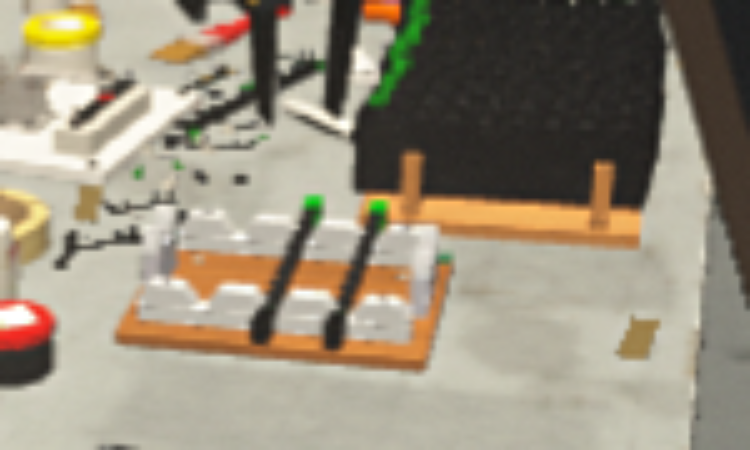

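Two strips are seated, with both green caps at the far end, (314,205) and (378,210). Now strip C.

Request:
jog_arm(
  increments=[
    [0.16, [0, 0, 0], -0.14],
    [0.16, [0, 0, 0], -0.14],
    [0.16, [0, 0, 0], -0.14],
    [0.16, [0, 0, 0], -0.14],
    [0.16, [0, 0, 0], -0.11],
    [0.16, [0, 0, 0], -0.04],
    [0.16, [0, 0.5, 1.5], 0],
    [0.16, [0, 1, 3], 0],
    [0.16, [0, 1.1, 3.5], 0],
    [0.16, [0, 1.1, 3.5], 0],
    [0.16, [0, 1.1, 3.5], 0],
    [0.16, [0, 1.1, 3.5], 0],
  ],
)

```text
clock: 24.05
eef_pos: [0.504, -0.1672, 0.1357]
tool_rot: [-106.8, 86.4, -34.0]
contact_force: [-0.5, -0.2, 0.0]
grip_width: 0.0399
```

```bash
python3 - <<'E'
from h import *
plan(.501,-.024,.06,74)
E
```

```text
t 24.05 pos [ 0.504  -0.1672  0.1357] yaw 72.79 grip 0.0399 F [-0.5 -0.2  0. ] tilt 3.59 [ 2.98 -2.  ]
  shift now [ 7.03  4.96 13.73] twist -0.021 | shift after twist [ 7.03  4.67 13.83]
```

Request:
jog_arm(
  increments=[
    [0.16, [0, 1, 3], -0.021],
    [0.16, [0, 1, 3], 0],
    [0.16, [0, 1, 3], 0],
    [0.16, [0.5, 0.9, 2.4], 0],
    [0.16, [1.5, 0.5, 1.3], 0],
    [0.16, [2, 0.1, 0.5], 0],
    [0.16, [1.5, 0, 0], 0],
    [0.16, [0.7, 0, 0], 0],
    [0.16, [0.3, 0, 0], 0],
  ],
)

```text
clock: 24.95
eef_pos: [0.4955, -0.0126, 0.0686]
tool_rot: [-104.1, 86.2, -31.3]
contact_force: [0.5, 0.1, 0.1]
grip_width: 0.0402
```

```bash
python3 - <<'E'
from h import *
plan(.501,-.024,.004,74)
E
```

```text
t 24.95 pos [ 0.4955 -0.0126  0.0686] yaw 72.76 grip 0.0402 F [0.5 0.1 0.1] tilt 3.76 [ 3.21 -1.95]
  shift now [ 6.52 -0.45 -0.83] twist -0.022 | shift after twist [ 6.52 -0.43 -0.84]
```

Request:
jog_arm(
  increments=[
    [0.16, [1.0, -0.4, -0.8], -0.022],
    [0.16, [1.5, 0, 0], 0],
    [0.16, [1.5, 0, 0], 0],
    [0.16, [1.2, 0, 0], 0],
    [0.16, [0.6, 0, 0], 0],
    [0.16, [0.3, 0, 0], 0],
  ],
)

```text
clock: 25.55
eef_pos: [0.5013, -0.0239, 0.0093]
tool_rot: [-103.5, 86.0, -29.9]
contact_force: [0.4, 0.1, -0.6]
grip_width: 0.0397
```

```bash
python3 - <<'E'
from h import *
plan(.501,-.024,.004,74)
im=get_image("side"); cv2.imwrite("pics/s15.png",cv2.resize(im["color"][150:350,130:370],None,fx=3,fy=3))
E
```

```text
t 25.55 pos [ 0.5013 -0.0239  0.0093] yaw 73.60 grip 0.0397 F [ 0.4  0.1 -0.6] tilt 4.02 [ 3.48 -2.  ]
  shift now [ 0.53  0.06 -0.01] twist -0.007 | shift after twist [ 0.53  0.06 -0.01]
```

View pics/s15.png

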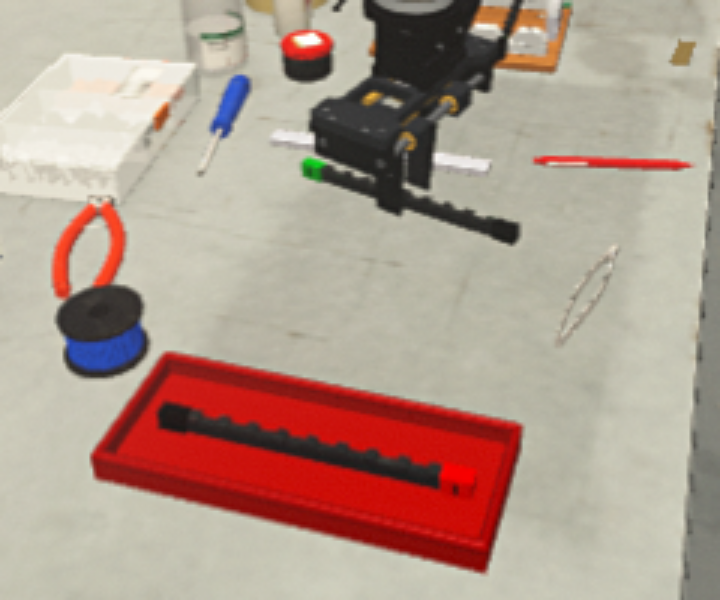

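Request:
jog_arm(
  increments=[
    [0.16, [0.45, 0, 0], 0],
    [0.8, [0, 0, 0], 0],
    [1, [0, 0, 0], 0],
    [1, [0, 0, 0], 0],
    [1, [0, 0, 0], 0],
    [1, [0, 0, 0], 0],
    [1, [-1.5, 0, 0], 0],
    [1, [-2.5, 0, 0], 0],
    [1, [-3, 0, 0], 0],
    [1, [-2.5, 0, 0], 0.12],
    [1, [-1.5, 0, 0], 0.13],
    [1, [0, 0, 0], 0.13],
  ],
)

```text
clock: 26.8
eef_pos: [0.4944, -0.0199, 0.1194]
tool_rot: [-80.9, 86.0, -29.7]
contact_force: [0.4, 0.2, -0.4]
grip_width: 0.0086
```

```bash
python3 - <<'E'
from h import *
plan(.561,-.370,.12,2)
E
```

```text
t 26.80 pos [ 0.4944 -0.0199  0.1194] yaw 51.24 grip 0.0086 F [ 0.4  0.2 -0.4] tilt 4.02 [ 3.49 -1.99]
  shift now [  1.56 -27.07 -23.13] twist 0.859 | shift after twist [  1.56 -35.2    5.4 ]
```

Request:
jog_arm(
  increments=[
    [1, [0, 0, 0], 0.14],
    [1, [0, 0, 0], 0.14],
    [1, [0, 0, 0], 0.14],
    [1, [0, 0, 0], 0.14],
    [1, [0, 0, 0], 0.14],
    [1, [0, 0, 0], 0.1],
    [1, [0, 0, 0], 0.04],
    [1, [0, -1.5, 0.2], 0],
    [1, [0, -2.5, 0.4], 0],
    [1, [0, -3, 0.5], 0],
    [1, [0, -3, 0.5], 0],
    [1, [0, -3, 0.5], 0],
  ],
)

```text
clock: 28.0
eef_pos: [0.5162, -0.1501, 0.1276]
tool_rot: [-29.6, 85.9, -28.6]
contact_force: [-0.1, 0.3, -0.7]
grip_width: 0.0089
```

```bash
python3 - <<'E'
from h import *
plan(.561,-.370,.12,2)
E
```

```text
t 28.00 pos [ 0.5162 -0.1501  0.1276] yaw 1.10 grip 0.0089 F [-0.1  0.3 -0.7] tilt 4.08 [ 3.58 -1.95]
  shift now [  1.79 -22.02   4.  ] twist -0.016 | shift after twist [  1.79 -22.08   3.66]
```

Request:
jog_arm(
  increments=[
    [1, [0, -3, 0.5], -0.016],
    [1, [0, -3, 0.5], 0],
    [1, [0, -3, 0.5], 0],
    [1, [0, -3, 0.5], 0],
    [1, [0, -3, 0.5], 0],
    [1, [0, -2.5, 0.5], 0],
    [1, [0, -2, 0.3], 0],
    [1, [0, -1, 0.2], 0],
    [1, [0, -0.3, 0], 0],
  ],
)

```text
clock: 28.9
eef_pos: [0.5571, -0.3682, 0.1371]
tool_rot: [-30.5, 86.0, -28.6]
contact_force: [0.5, -0.3, -0.1]
grip_width: 0.0087
```

```bash
python3 - <<'E'
from h import *
plan(.561,-.370,.06,2)
E
```

```text
t 28.90 pos [ 0.5571 -0.3682  0.1371] yaw 1.87 grip 0.0087 F [ 0.5 -0.3 -0.1] tilt 4.02 [ 3.53 -1.93]
  shift now [ 7.72  0.09 -0.08] twist -0.002 | shift after twist [ 7.72  0.09 -0.08]
```

Request:
jog_arm(
  increments=[
    [1, [1.5, 0, 0], 0],
    [1, [2, 0, 0], 0],
    [1, [2, 0, 0], 0],
    [1, [1.2, 0, 0], 0],
    [1, [0.6, 0, 0], 0],
    [1, [0.2, 0, 0], 0],
  ],
)

```text
clock: 29.5
eef_pos: [0.5612, -0.3658, 0.0565]
tool_rot: [-29.7, 86.1, -27.7]
contact_force: [-0.3, 0.0, -0.5]
grip_width: 0.0089
```

```bash
python3 - <<'E'
from h import *
plan(.561,-.370,.03,2)
im=get_image("side"); cv2.imwrite("pics/s16.png",cv2.resize(im["color"][100:190,230:380],None,fx=5,fy=5))
E
```

```text
t 29.50 pos [ 0.5612 -0.3658  0.0565] yaw 2.02 grip 0.0089 F [-0.3  0.  -0.5] tilt 3.86 [ 3.42 -1.8 ]
  shift now [ 2.65 -0.33 -0.19] twist 0.000 | shift after twist [ 2.65 -0.33 -0.19]
```

View pics/s16.png

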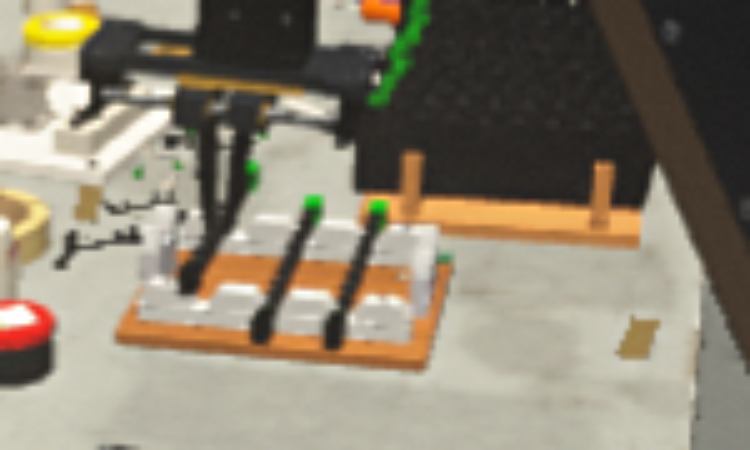

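Request:
jog_arm(
  increments=[
    [1, [0.4, -0.2, -0.1], 0],
    [1, [0.7, 0, 0], 0],
    [1, [0.6, 0, 0], 0],
    [1, [0.5, 0, 0], 0],
    [1, [0.3, 0, 0], 0],
    [1, [0.1, 0, 0], 0],
  ],
)

```text
clock: 30.15
eef_pos: [0.5626, -0.3695, 0.0305]
tool_rot: [-30.2, 85.9, -28.2]
contact_force: [-0.5, 2.4, 1.7]
grip_width: 0.0088
```

```bash
python3 - <<'E'
from h import *
plan(.561,-.370,.03,2)
im=get_image("side"); cv2.imwrite("pics/s17.png",cv2.resize(im["color"][100:190,230:380],None,fx=5,fy=5))
E
```

```text
t 30.15 pos [ 0.5626 -0.3695  0.0305] yaw 2.03 grip 0.0088 F [-0.5  2.4  1.7] tilt 4.05 [ 3.57 -1.91]
  shift now [ 0.04 -0.05 -0.17] twist 0.000 | shift after twist [ 0.04 -0.05 -0.17]
```

View pics/s17.png

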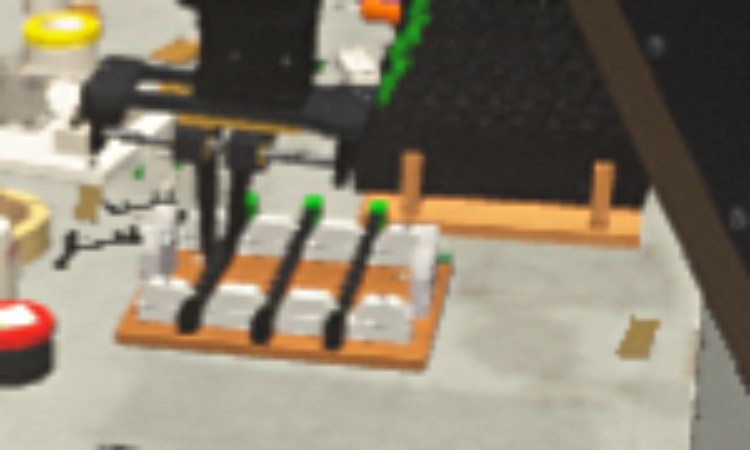

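Request:
jog_arm(
  increments=[
    [1, [0, 0, 0], 0],
    [0.6, [0, 0, 0], 0],
    [0.37, [0, 0, 0], 0],
    [0.37, [0, 0, 0], 0],
    [0.37, [-1.5, 0, 0], 0],
    [0.37, [-2.5, 0, 0], 0],
    [0.37, [-2.5, 0, 0], 0],
    [0.37, [-2, 0, 0], 0.13],
    [0.16, [-1, 0, 0], 0.13],
    [0.16, [0, 0, 0], 0.14],
    [0.16, [0, 0, 0], 0.14],
    [0.16, [0, 0, 0], 0.14],
  ],
)

```text
clock: 31.4
eef_pos: [0.5568, -0.3666, 0.139]
tool_rot: [9.0, 85.5, -29.4]
contact_force: [0.5, 0.9, 0.2]
grip_width: 0.04
```

```bash
python3 - <<'E'
from h import *
np.set_printoptions(precision=4,suppress=True)
im=get_image("side"); cv2.imwrite("pics/s18.png",cv2.resize(im["color"][100:260,200:380],None,fx=4.4,fy=3.7))
P=cloud(im); m=(im["range_z"]>0)&(abs(P[...,0]-.5447)<.13)&(abs(P[...,1]+.1)<.03)
p=P[m]; k=p[(p[:,2]>.028)]; print("block",len(k),k.mean(0),np.percentile(k,[2,98],axis=0).ravel())
plan(.545,-.099,.12,-91.5)
E
```

```text
block 72 [ 0.5444 -0.0951  0.0343] [ 0.5282 -0.105   0.0284  0.5614 -0.089   0.0387]
t 31.45 pos [ 0.5569 -0.3666  0.1391] yaw -38.87 grip 0.0400 F [ 0.2 -0.   0.3] tilt 4.46 [ 3.89 -2.19]
  shift now [  0.8   20.08 -17.81] twist 0.918 | shift after twist [  0.8   -1.97 -26.77]
```

View pics/s18.png

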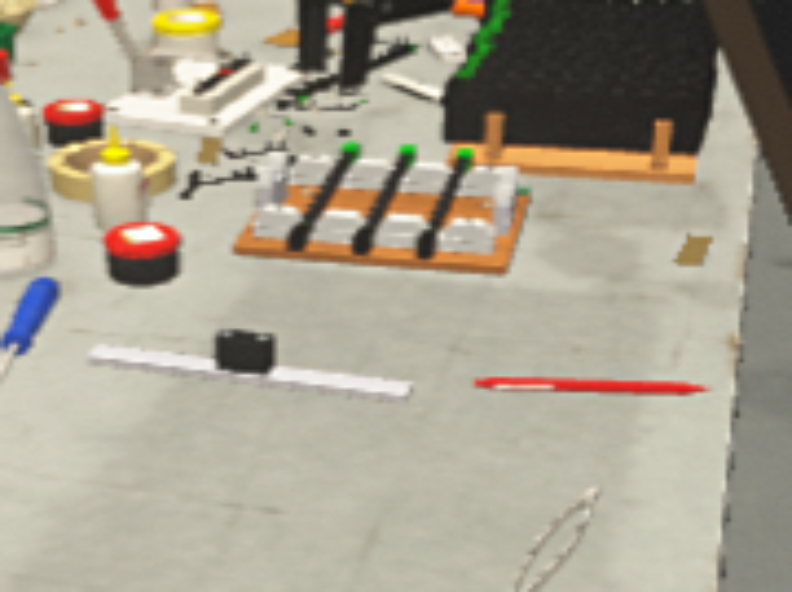

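All three strips are seated, with the green caps in a row at the far end, (350,148), (407,150) and (464,155). Next is the bar, whose block is at (245,350).

Request:
jog_arm(
  increments=[
    [0.05, [0, 0, 0], 0.14],
    [0.05, [0, 0, 0], 0.14],
    [0.05, [0, 0, 0], 0.14],
    [0.05, [0, 0, 0], 0.14],
    [0.05, [0, 0, 0], 0.14],
    [0.05, [0, 0, 0], 0.13],
    [0.05, [0, 0, 0], 0.06],
    [0.05, [0, -0.2, -1.5], 0.02],
    [0.05, [0, -0.2, -2.5], 0],
    [0.05, [0, -0.2, -3], 0],
    [0.05, [0, -0.2, -3], 0],
    [0.05, [0, -0.2, -3], 0],
  ],
)

```text
clock: 32.65
eef_pos: [0.5489, -0.2363, 0.1441]
tool_rot: [60.2, 85.0, -30.8]
contact_force: [0.3, 0.3, 0.2]
grip_width: 0.0451
```

```bash
python3 - <<'E'
from h import *
plan(.5445,-.099,.06,-91.5)
E
```

```text
t 32.65 pos [ 0.5489 -0.2363  0.1441] yaw -91.11 grip 0.0451 F [0.3 0.3 0.2] tilt 5.00 [ 4.29 -2.56]
  shift now [  7.73  -1.29 -14.07] twist 0.007 | shift after twist [  7.73  -1.39 -14.06]
```

Request:
jog_arm(
  increments=[
    [0.05, [0, -0.2, -3], 0.007],
    [0.05, [0, -0.2, -3], 0],
    [0.05, [0, -0.2, -3], 0],
    [0.05, [0.5, -0.2, -2], 0],
    [0.05, [1.5, 0, -1], 0],
    [0.05, [1.5, 0, 0], 0],
    [0.05, [1.5, 0, 0], 0],
    [0.05, [1, 0, 0], 0],
    [0.05, [0.4, 0, 0], 0],
  ],
)

```text
clock: 33.55
eef_pos: [0.5486, -0.1106, 0.081]
tool_rot: [60.1, 84.5, -29.4]
contact_force: [-0.5, 0.0, 0.5]
grip_width: 0.0453
```

```bash
python3 - <<'E'
from h import *
plan(.5445,-.099,.008,-91.5)
E
```

```text
t 33.55 pos [ 0.5486 -0.1106  0.081 ] yaw -89.69 grip 0.0453 F [-0.5  0.   0.5] tilt 5.53 [ 4.81 -2.72]
  shift now [ 7.18 -1.01 -1.51] twist 0.032 | shift after twist [ 7.18 -1.05 -1.48]
```

Request:
jog_arm(
  increments=[
    [0.05, [0.5, -1.0, -1.5], 0.03],
    [0.05, [1.5, 0, 0], 0],
    [0.05, [1.5, 0, 0], 0],
    [0.05, [1, 0, 0], 0],
    [0.05, [0.3, 0, 0], 0],
  ],
)

```text
clock: 34.05
eef_pos: [0.5439, -0.0989, 0.0327]
tool_rot: [62.1, 84.2, -29.0]
contact_force: [0.3, -0.1, 0.3]
grip_width: 0.0451
```

```bash
python3 - <<'E'
from h import *
plan(.5445,-.099,.008,-91.5)
im=get_image("side"); cv2.imwrite("pics/s19.png",cv2.resize(im["color"][100:260,200:380],None,fx=4.4,fy=3.7))
E
```

```text
t 34.05 pos [ 0.5439 -0.0989  0.0327] yaw -91.24 grip 0.0451 F [ 0.3 -0.1  0.3] tilt 5.78 [ 5.04 -2.8 ]
  shift now [ 2.47 -0.16 -0.11] twist 0.004 | shift after twist [ 2.47 -0.16 -0.11]
```

View pics/s19.png

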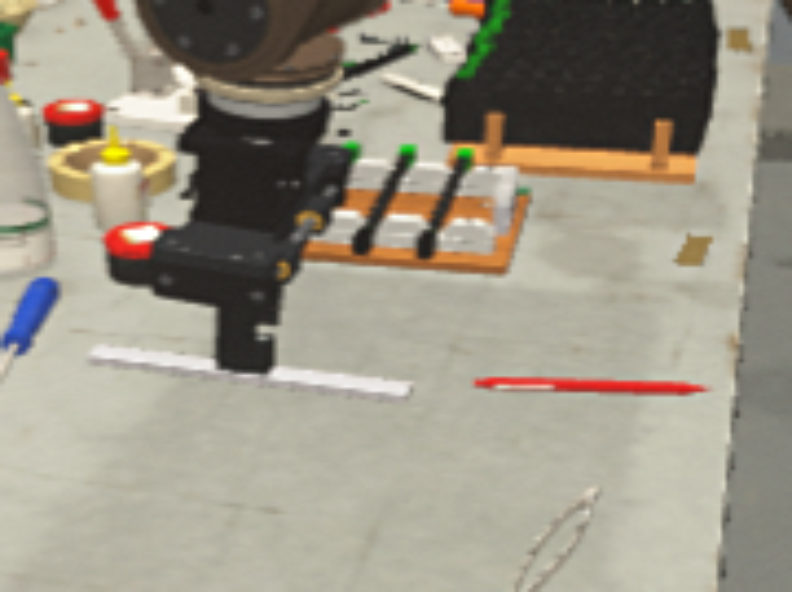

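Request:
jog_arm(
  increments=[
    [0.05, [0.8, -0.15, -0.1], 0],
    [0.05, [0.8, 0, 0], 0],
    [0.05, [0.5, 0, 0], 0],
    [0.05, [0.2, 0, 0], 0],
  ],
  newtons=40,
)

```text
clock: 34.5
eef_pos: [0.5452, -0.0994, 0.0092]
tool_rot: [62.3, 84.1, -28.8]
contact_force: [-0.9, 0.3, 0.3]
grip_width: 0.0455
```

```bash
python3 - <<'E'
from h import *
plan(.5445,-.099,.008,-91.5)
E
```

```text
t 34.50 pos [ 0.5452 -0.0994  0.0092] yaw -91.24 grip 0.0455 F [-0.9  0.3  0.3] tilt 5.90 [ 5.16 -2.84]
  shift now [ 0.11 -0.08 -0.05] twist 0.005 | shift after twist [ 0.11 -0.08 -0.05]
```

Request:
jog_arm(
  increments=[
    [0.6, [0, 0, 0], 0],
    [1, [0, 0, 0], 0],
    [1, [0, 0, 0], 0],
    [1, [0, 0, 0], 0],
    [1, [0, 0, 0], 0],
    [1, [-1.0, 0, 0], 0],
    [1, [-2, 0, 0], 0],
    [1, [-2.5, 0, 0], 0],
    [1, [-2, 0, 0], 0],
    [1, [-1, 0, 0], 0],
    [1, [-0.3, 0, 0], 0],
  ],
)

```text
clock: 35.6
eef_pos: [0.5362, -0.0946, 0.1021]
tool_rot: [62.2, 84.2, -28.9]
contact_force: [0.4, -0.3, -1.7]
grip_width: 0.0179
```

```bash
python3 - <<'E'
from h import *
plan(.515,-.3725,.11,-88)
im=get_image("side"); cv2.imwrite("pics/s20.png",cv2.resize(im["color"][100:260,200:380],None,fx=4.4,fy=3.7))
E
```

```text
t 35.60 pos [ 0.5362 -0.0946  0.1021] yaw -91.23 grip 0.0179 F [ 0.4 -0.3 -1.7] tilt 5.83 [ 5.09 -2.81]
  shift now [ 0.38 -1.57 27.84] twist -0.056 | shift after twist [ 0.38 -3.13 27.71]
```

View pics/s20.png

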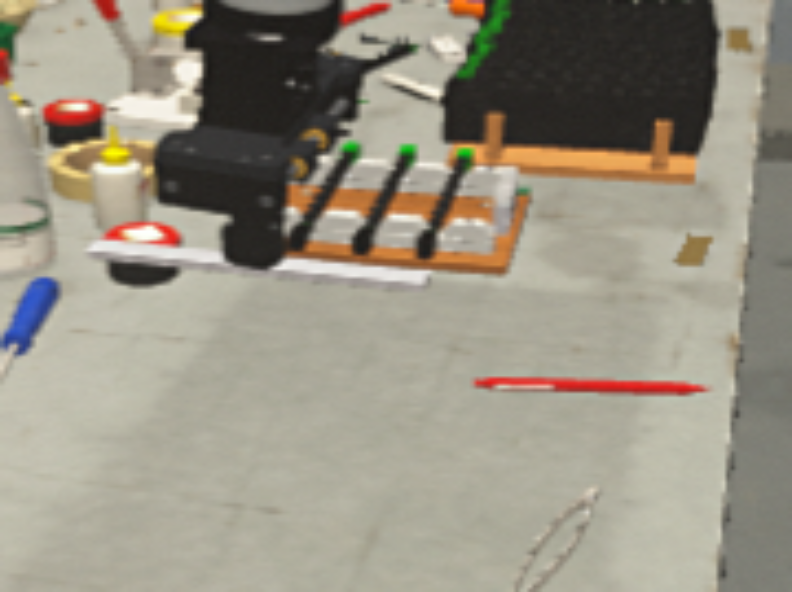

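The bar is held level at about (255,260). I'll carry it over the rack.

Request:
jog_arm(
  increments=[
    [1, [0, 0, 1], -0.03],
    [1, [0, -0.2, 2], -0.026],
    [1, [0, -0.4, 2.8], 0],
    [1, [0, -0.4, 2.8], 0],
    [1, [0, -0.4, 2.8], 0],
    [1, [0, -0.4, 2.8], 0],
    [1, [0, -0.4, 2.8], 0],
    [1, [0, -0.4, 2.8], 0],
    [1, [0, -0.3, 2.5], 0],
    [1, [0, -0.2, 1.5], 0],
    [1, [0, 0, 0.5], 0],
  ],
)

```text
clock: 36.75
eef_pos: [0.5095, -0.3455, 0.1019]
tool_rot: [59.3, 85.0, -28.3]
contact_force: [0.2, -0.1, -1.0]
grip_width: 0.0179
```

```bash
python3 - <<'E'
from h import *
plan(.515,-.3725,.08,-88)
im=get_image("side"); cv2.imwrite("pics/s21.png",cv2.resize(im["color"][100:260,200:380],None,fx=4.4,fy=3.7))
E
```

```text
t 36.75 pos [ 0.5095 -0.3455  0.1019] yaw -87.73 grip 0.0179 F [ 0.2 -0.1 -1. ] tilt 5.03 [ 4.42 -2.38]
  shift now [2.34 0.27 2.62] twist 0.005 | shift after twist [2.34 0.28 2.62]
```

View pics/s21.png

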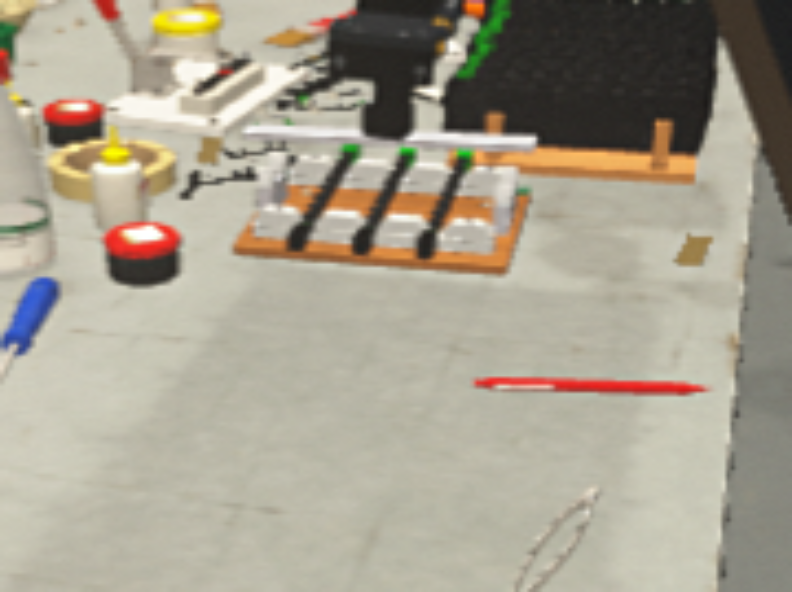

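Request:
jog_arm(
  increments=[
    [1, [0.3, 0.2, 1.2], 0.005],
    [1, [0.6, 0.1, 1.0], 0],
    [1, [0.6, 0, 0.3], 0],
    [1, [0.3, 0, 0], 0],
  ],
)

```text
clock: 37.2
eef_pos: [0.516, -0.3707, 0.0836]
tool_rot: [59.9, 85.0, -27.9]
contact_force: [0.1, 0.3, -0.3]
grip_width: 0.0179
```

```bash
python3 - <<'E'
from h import *
np.set_printoptions(precision=4,suppress=True)
plan(.515,-.3725,.05,-88)
im=get_image("side"); cv2.imwrite("pics/s22.png",cv2.resize(im["color"][110:200,240:360],None,fx=6.4,fy=6.4,interpolation=cv2.INTER_CUBIC))
P=cloud(im); s=sense()
c=im["color"].astype(int)
m=(im["range_z"]>0)&(abs(P[...,0]-.515)<.12)&(abs(P[...,1]+.37)<.03)&(P[...,2]>.068)&(P[...,2]<.095)
p=P[m]; k=p[abs(p[:,0]-.515)>.03]; print(len(k)); print(k.min(0),k.max(0))
print(cv2.fitLine(k.astype(np.float32),cv2.DIST_HUBER,0,.001,.001).ravel())
E
```

```text
t 37.20 pos [ 0.516  -0.3707  0.0836] yaw -87.91 grip 0.0179 F [ 0.1  0.3 -0.3] tilt 4.98 [ 4.39 -2.33]
  shift now [ 3.34 -0.36  0.03] twist 0.002 | shift after twist [ 3.34 -0.36  0.03]
200
[ 0.4134 -0.3837  0.0733] [ 0.6202 -0.3577  0.0863]
[ 0.9991  0.0385 -0.0161  0.5202 -0.3659  0.0806]
```

View pics/s22.png

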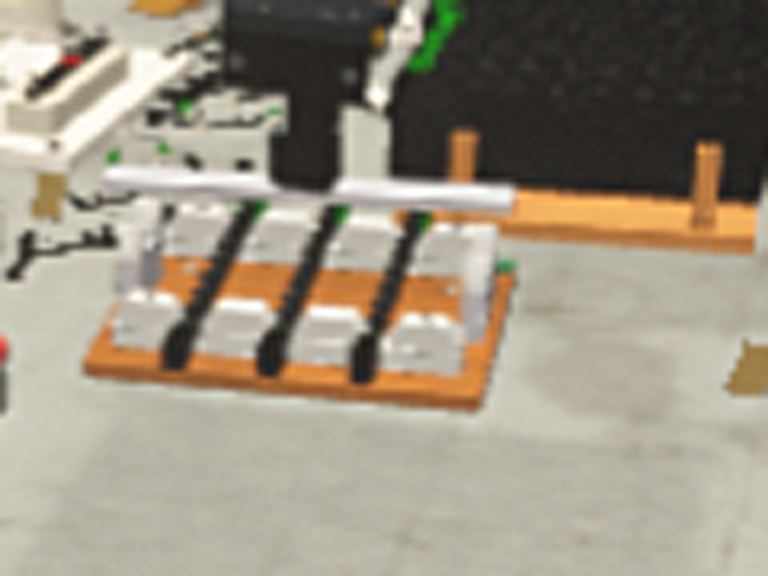

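Request:
jog_arm(
  increments=[
    [1, [0.6, -0.2, 0], 0],
    [1, [0.8, -0.1, 0], 0],
    [1, [0.5, 0, 0], 0],
    [1, [0.2, 0, 0], 0],
  ],
)

```text
clock: 37.65
eef_pos: [0.5146, -0.3705, 0.0604]
tool_rot: [60.0, 85.0, -27.8]
contact_force: [-0.8, -2.3, 1.9]
grip_width: 0.0174
```

```bash
python3 - <<'E'
from h import *
np.set_printoptions(precision=4,suppress=True)
plan(.515,-.3725,.05,-88)
im=get_image("side"); cv2.imwrite("pics/s23.png",cv2.resize(im["color"][110:200,240:360],None,fx=6.4,fy=6.4,interpolation=cv2.INTER_CUBIC))
E
```

```text
t 37.65 pos [ 0.5146 -0.3705  0.0604] yaw -87.85 grip 0.0174 F [-0.8 -2.3  1.9] tilt 4.96 [ 4.38 -2.31]
  shift now [ 1.04 -0.04  0.16] twist 0.003 | shift after twist [ 1.04 -0.04  0.16]
```

View pics/s23.png

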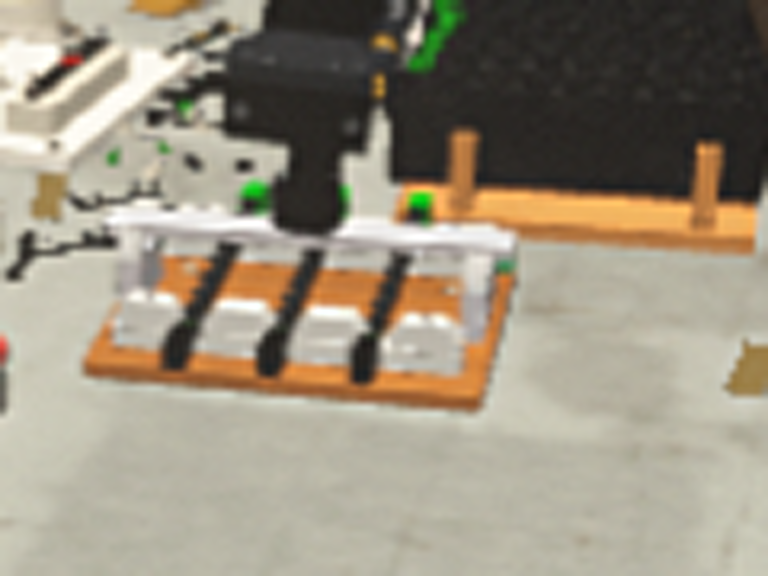

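The bar is between the posts and lightly touching a slot wall, which pushes it towards −y with 2.3 N. I'll ease it that way and lower.

Request:
jog_arm(
  increments=[
    [1, [0, 0, 0.3], 0],
    [1, [0.3, 0, 0.1], 0],
    [1, [0.3, 0, 0], 0],
    [1, [0.2, 0, 0], 0],
  ],
)

```text
clock: 38.1
eef_pos: [0.5155, -0.3752, 0.0524]
tool_rot: [60.0, 85.0, -27.8]
contact_force: [0.2, 0.2, -1.0]
grip_width: 0.018
```

```bash
python3 - <<'E'
from h import *
plan(.515,-.3725,.05,-88)
im=get_image("side"); cv2.imwrite("pics/s24.png",cv2.resize(im["color"][110:200,240:360],None,fx=6.4,fy=6.4,interpolation=cv2.INTER_CUBIC))
E
```

```text
t 38.10 pos [ 0.5155 -0.3752  0.0524] yaw -87.84 grip 0.0180 F [ 0.2  0.2 -1. ] tilt 4.97 [ 4.39 -2.32]
  shift now [ 0.22 -0.06 -0.28] twist 0.003 | shift after twist [ 0.22 -0.06 -0.28]
```

View pics/s24.png

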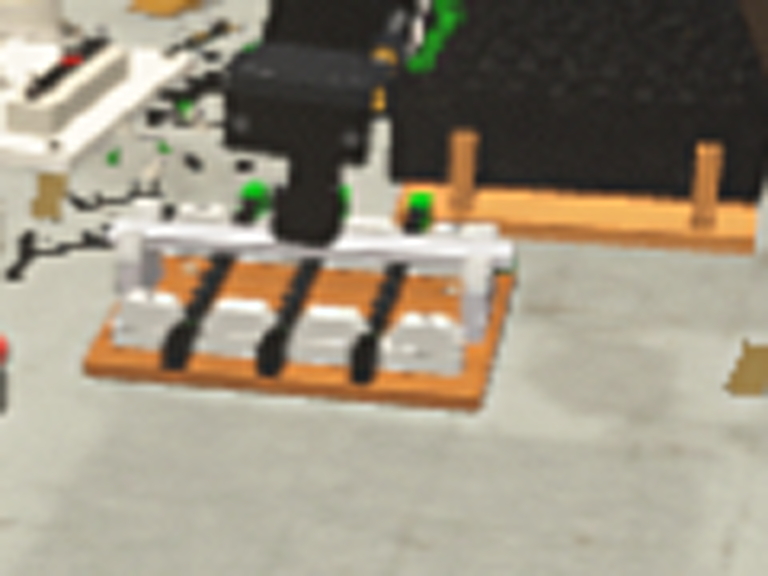

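Request:
jog_arm(
  increments=[
    [1, [0.15, 0, -0.1], 0],
    [1, [0.1, 0, 0], 0],
    [1, [0, 0, 0], 0],
  ],
)

```text
clock: 38.45
eef_pos: [0.5155, -0.3748, 0.0506]
tool_rot: [59.5, 84.9, -28.3]
contact_force: [-0.9, 1.2, 1.3]
grip_width: 0.0179
```

```bash
python3 - <<'E'
from h import *
plan(.515,-.3725,.05,-88)
E
```

```text
t 38.45 pos [ 0.5155 -0.3748  0.0506] yaw -87.87 grip 0.0179 F [-0.9  1.2  1.3] tilt 5.05 [ 4.44 -2.39]
  shift now [ 0.05 -0.05 -0.24] twist 0.002 | shift after twist [ 0.05 -0.05 -0.23]
```

Request:
jog_arm(
  increments=[
    [0.6, [0, 0, 0], 0],
    [0.16, [0, 0, 0], 0],
    [0.16, [0, 0, 0], 0],
    [0.16, [0, 0, 0], 0],
    [0.16, [-1, 0, 0], 0],
    [0.16, [-2, 0, 0], 0],
    [0.16, [-3, 0, 0], 0],
    [0.16, [-3, 0, 0], 0],
    [0.16, [-3, 0, 0], 0],
    [0.16, [-3, 0, 0], 0],
    [0.16, [-1, 0, 0], 0],
  ],
)

```text
clock: 39.55
eef_pos: [0.5021, -0.3668, 0.2177]
tool_rot: [59.9, 85.1, -27.9]
contact_force: [0.5, 0.1, 0.3]
grip_width: 0.0396
```

```bash
python3 - <<'E'
from h import *
plan(.515,-.15,.25,-88)
im=get_image("side"); cv2.imwrite("pics/s25.png",cv2.resize(im["color"][110:200,240:360],None,fx=6.4,fy=6.4,interpolation=cv2.INTER_CUBIC))
E
```

```text
t 39.55 pos [ 0.5021 -0.3668  0.2177] yaw -87.83 grip 0.0396 F [0.5 0.1 0.3] tilt 4.91 [ 4.33 -2.29]
  shift now [ -3.99   2.41 -21.46] twist 0.003 | shift after twist [ -3.99   2.34 -21.47]
```

View pics/s25.png

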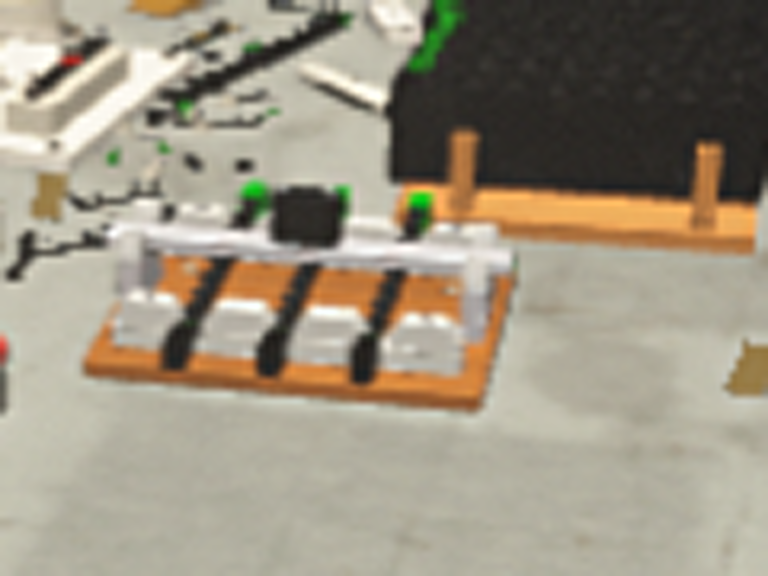

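The bar is in both post slots. I'll move the arm aside to check from above.

Request:
jog_arm(
  increments=[
    [0.16, [-1, 0, -3], 0],
    [0.16, [0, 0, -4], 0],
    [0.16, [0, 0, -4], 0],
    [0.16, [0, 0, -4], 0],
    [0.16, [0, 0, -4], 0],
    [0.16, [0, 0, -4], 0],
    [0.16, [0, 0, -4], 0],
    [0.16, [0, 0, -3], 0],
    [0.16, [0, 0, -1], 0],
  ],
)

```text
clock: 40.5
eef_pos: [0.4855, -0.0466, 0.2061]
tool_rot: [59.0, 85.6, -29.0]
contact_force: [0.6, -0.4, 0.2]
grip_width: 0.04
```

```bash
python3 - <<'E'
from h import *
np.set_printoptions(precision=4,suppress=True)
plan(.515,-.15,.25,-88)
for n in("side","top"):
    im=get_image(n); P=cloud(im)
    if n=="top": cv2.imwrite("pics/t26.png",cv2.resize(im["color"][150:250,310:400],None,fx=6,fy=6,interpolation=cv2.INTER_CUBIC))
    else: cv2.imwrite("pics/s26.png",cv2.resize(im["color"][120:340,140:370],None,fx=2.7,fy=2.7,interpolation=cv2.INTER_CUBIC))
    ok=(im["range_z"]>0)&(abs(P[...,0]-.515)<.125)&(abs(P[...,1]+.3725)<.03)
    p=P[ok&(P[...,2]>.044)&(P[...,2]<.054)]; p=p[abs(p[:,0]-.515)<.07] if 0 else p
    for nm,a,b in(("low",.42,.48),("high",.55,.61),("lowout",.40,.423),("highout",.607,.63)):
        q=p[(p[:,0]>a)&(p[:,0]<b)]; 
        if len(q): print(n,nm,len(q),np.median(q,0))
    k=P[ok&(P[...,2]>.062)]; print(n,"block",len(k),k.mean(0) if len(k) else None, np.percentile(k,[2,98],axis=0).ravel())
    for q in("keeper_bar","strip_1"):
        for d in masks_of(q,im)[:5]:
            v=P[d["pixels"]&(im["range_z"]>0)]; print("  ",n,q,round(d["p"],2),np.round(d["rect"]),np.median(v,0),"ang %.1f"%maskfit(im,d["pixels"],.045)[2])
print(sense()["clock"])
E
```

```text
t 40.50 pos [ 0.4855 -0.0466  0.2061] yaw -88.05 grip 0.0400 F [ 0.6 -0.4  0.2] tilt 4.36 [ 3.81 -2.11]
  shift now [-3.8   2.85 10.59] twist -0.001 | shift after twist [-3.8   2.84 10.6 ]
side low 77 [ 0.4456 -0.3723  0.049 ]
side high 82 [ 0.5883 -0.3679  0.049 ]
side lowout 13 [ 0.4189 -0.3718  0.0495]
side highout 10 [ 0.6126 -0.3727  0.0492]
side block 69 [ 0.5147 -0.3694  0.0717] [ 0.499  -0.3798  0.0625  0.5309 -0.3643  0.0788]
   side keeper_bar 0.63 [288. 155.  65.  33.] [ 0.4953 -0.3144  0.0144] ang -178.2
   side keeper_bar 0.54 [286. 147.  65.  14.] [ 0.5173 -0.3693  0.0494] ang 176.0
   side strip_1 0.92 [234. 298. 104.  35.] [0.4782 0.2698 0.016 ] ang 178.4
   side strip_1 0.66 [275. 151.  17.  33.] [ 0.5586 -0.3288  0.0375] ang 92.5
top low 109 [ 0.4451 -0.3765  0.0483]
top high 107 [ 0.5861 -0.3709  0.0487]
top lowout 25 [ 0.4185 -0.376   0.0488]
top highout 21 [ 0.6127 -0.3709  0.0491]
top block 70 [ 0.516  -0.3734  0.0753] [ 0.4986 -0.3828  0.0652  0.5333 -0.3654  0.0816]
   top keeper_bar 0.68 [358. 194.   6.  64.] [ 0.5107 -0.3733  0.0495] ang -177.8
   top strip_1 0.73 [166. 210.   6.  61.] [0.4748 0.2669 0.0166] ang 178.8
   top strip_1 0.71 [357. 207.  61.  10.] [ 0.4707 -0.3629  0.0373] ang 91.7
   top strip_1 0.61 [356. 181.  57.   2.] [ 0.5616 -0.3496  0.037 ] ang 92.1
   top strip_1 0.49 [357. 194.  60.  10.] [ 0.5155 -0.3574  0.0371] ang 92.4
40.8
```

View pics/t26.png

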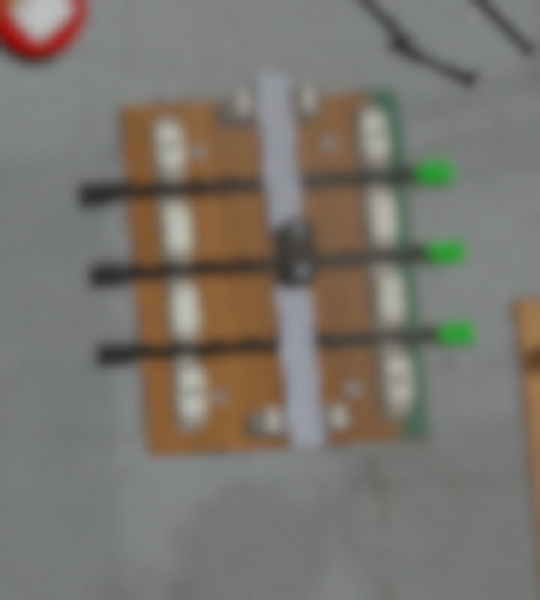

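View pics/s26.png

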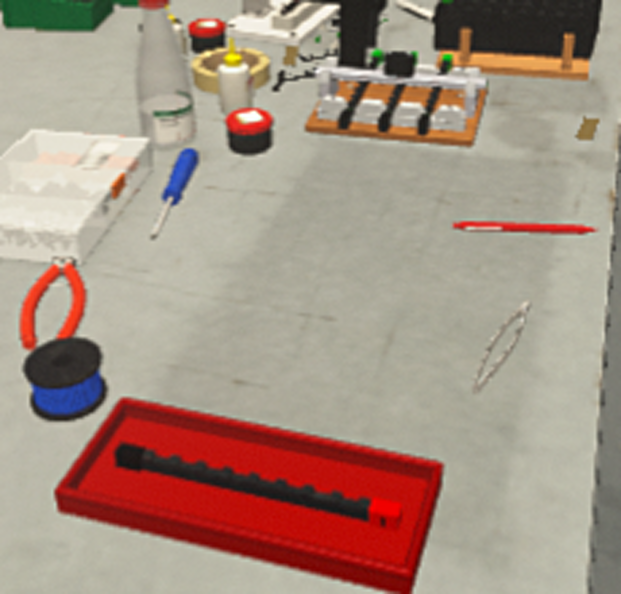

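From above, all three strips lie across both combs, with green caps at (433,173), (445,252) and (456,333) on the green-stripe side. The bar runs through both posts, with its top at z ≈ 49 mm at both ends as expected. The red-capped strip lies in the tray. I'm handing the job in.

```bash
python3 -c "
from plant import *
print(job_done())"
```

```text
the job is handed in; nothing more can be done
None
```

I finished the job and handed it in at about 41 s of the 128 s allowed; the system reported no verdict. The red-capped strip is in the red tray. The three green-capped strips stand in the three notches with their green caps at the green-marked end. The keeper bar lies in both post slots, laid after all three strips were seated.

**Last checks, from both cameras after release:**
- **Bar:** its top is at z ≈ 49 mm at both ends, which puts the underside at 41 mm as required. Its middle is within about 1–2 mm of the bar seat, and its angle is about 2°, matching the rack.
- **Green-capped strips:** in the top view they lie at 91.7–92.4°, against about 92° for the rack's y axis. Their tops are at about 37 mm measured (39 mm expected). By eye in the top picture they sit about 2 mm off centre along the notches.
- **Red-capped strip:** it lies along the tray with its top at about 16 mm and sits roughly central in it.
- **Arm:** it is clear of everything, and no contact force above a few newtons showed at any check.

**Problems and disagreements:**
- **Tool tilt:** the tool slowly tilted, to almost 6° by the end, and the interface has no move to undo it. I moved more slowly after noticing; it showed no effect on the placings.
- **Slot wall:** the bar brushed a slot wall with 2–3 N on the way down, and I eased it over before lowering.
- **Side camera:** it put the bar block about 3–4 mm further towards +y than the top camera, probably because it sees more of the block's near face. In that view the network found only two of the four strips, and its best match for the bar was a region covering the whole rack.

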